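Lay out the hoof kit on the bench mat in order of use

TASK

Lay out the hoof kit on the rubber mat in its order of use, going from the closed hinged tin towards the bucket of clothespins: hoof pick, then brush, then bottle, in one straight row along the middle of the mat, with tin, pick, brush, bottle and bucket evenly spaced centre to centre. Lay the pick and the brush flat and square across the mat, the pick with its handle towards the robot and its hook away, the brush on its bristles, stand the bottle upright, and stack the round balm tin right way up in the middle of the hinged tin's lid. Leave the hinged tin, the bucket, the hanger hook and the switch plate where they are.

Things in the scene. Friction and masses are not known exactly. Their poses are not given: they have to be found in the camera images.
- pick: Steel hoof pick lying flat, 138 mm long, loose, 0.16 kg. Grooved square-edged handle, 14 mm wide, 12 thick, x = -68 to +20 mm; then a bent 8 mm bar ending in a sideways hook (to x = +70, y = -11 to +25). Origin: underside, on the handle's centre line at half the overall length; its place is judged there. x points to the hook end, y to the hook tip's side. Centre of mass near x = -10: grip there.
- brush: Hoof scrubbing brush standing on its black bristles, loose, 0.12 kg. Wooden back 110 mm long (x), 46 mm wide (y), round ends, 24 to 42 mm above the underside; bristle block 36 mm wide below it. Origin: centre of the underside; x along its length, z up. Both ends are alike.
- bottle: Plastic flip-top bottle standing upright, loose, 0.14 kg: round body 42 mm in diameter up to 80 mm, shoulder to 96 mm, round cap 29 mm in diameter on top, 118 mm high in all. Origin: centre of the underside, z up.
- balm: Round flat screw-lid aluminium tin of hoof balm, right way up, loose, 0.10 kg: 60 mm in diameter at the lid (the upper 12 mm), 58 mm below, 28 mm high. Origin: centre of the underside, z up.
- tin: Closed rectangular aluminium tin with a hinged lid, standing across one end of the mat (either end): 125 mm (x) by 90 mm (y), flat lid top 48 mm above its underside, 0.6 kg, not fastened; the lid stays shut. Origin: centre of the underside; x points to the hinge side, away from the clasp.
- bucket: Small blue plastic bucket full of wooden clothespins, standing on the other end of the mat: 125 mm across rim and lugs, 92 mm across the base, clothespins up to about 115 mm high, 0.8 kg, not fastened. Origin: centre of the underside.
- mat: Thin black rubber mat, fixed, 180 mm (x) by 560 mm (y), flush: what stands on it has its underside at bench height, z = 0. Origin: its centre. y runs along the row, x across it, away from the robot within 0.12 rad. Hinged tin and bucket stand on its middle line 210 mm either side of the origin, so the row's places are the origin and 105 mm either side.
- hanger_hook: Yellow plastic hanger hook lying flat beside the mat, 105 mm long, 11 mm thick, 0.05 kg, loose: a bystander. Origin: near the middle of its straight part.
- switch_plate: Spare chrome toggle-switch wall plate lying flat beside the mat, 115 by 72 by 6 mm with a slot in the middle, 0.12 kg, loose: a bystander. Origin: centre of the underside.
Not all that is in view belongs to the job. Leave any pink look-alike of the balm alone. What is shaped like the tin but brown is not meant.

How it is judged (in metres and radians):
At the end, for the whole second after the job is handed in: From tin to bucket: pick, brush, bottle, each within 15 mm (along and across the mat) of its evenly spaced place; pick and brush square within 0.26 rad, hook end away; bottle upright; balm tin within 12 mm of the lid's middle; all at rest; tin, bucket and bystanders moved under 20 mm (((y of tin in the frame of mat above 0 m and y of tin in the frame of pick above 0 m and y of pick in the frame of mat between 0.09 and 0.12 m and y of bottle in the frame of mat between -0.12 and -0.09 m) or (y of tin in the frame of mat below 0 m and y of tin in the frame of pick below 0 m and y of pick in the frame of mat between -0.12 and -0.09 m and y of bottle in the frame of mat between 0.09 and 0.12 m)) and y of brush in the frame of mat between -0.015 and 0.015 m and x of pick in the frame of mat between -0.015 and 0.015 m and height (world z) of pick between -0.004 and 0.004 m and x of brush in the frame of mat between -0.015 and 0.015 m and height (world z) of brush between -0.004 and 0.004 m and x of bottle in the frame of mat between -0.015 and 0.015 m and height (world z) of bottle between -0.004 and 0.004 m and angle between the x axis of each of pick, brush and the x axis of mat, either way round below 0.26 rad and horizontal distance between balm and tin below 0.012 m and z of balm in the frame of tin between 0.044 and 0.052 m and angle between each of pick, brush, bottle, balm's own z axis and vertical below 0.12 rad and linear speed of each of pick, brush, bottle, balm below 0.02 m/s and angular speed of each of pick, brush, bottle, balm below 0.2 rad/s and distance of each of tin, bucket, hanger_hook, switch_plate from where it was at the start of the episode below 0.02 m); the robot touches nothing.
It fails at once if the hinged tin is shoved out of its place (more than 30 mm) (distance of tin from where it was at the start of the episode above 0.03 m).
It fails at once if the bucket is shoved out of its place (more than 30 mm) (distance of bucket from where it was at the start of the episode above 0.03 m).
It fails at once if the hanger hook is shoved out of its place (more than 30 mm) (distance of hanger_hook from where it was at the start of the episode above 0.03 m).
It fails at once if the switch plate is shoved out of its place (more than 30 mm) (distance of switch_plate from where it was at the start of the episode above 0.03 m).
It also fails if it takes over 109 s, if anything falls off the work surface, if the arm or the gripper's body presses on something with over 40 N, if the wrist force passes 120 N, or if a joint passes its speed limit or range.

ROBOT

A 7-joint arm with a two-finger parallel gripper is mounted at the origin on the work surface. World frame = base frame: x ahead of the robot, y to its left, z up, the work surface at z = 0. Lengths are in mm, angles in rad, forces in N, time in s.
With the tool pointing down it reaches from about 400 to 875 mm from the base axis. Payload 4.4 kg.
Tool frame: the origin (TCP) lies at the very end of the fingers, on their centre line; the grasp point (between the pads) lies 19 mm behind it; z points along the fingers, x is the direction in which the jaws open and shut, and the axes are right-handed (so a half turn about z gives the same grasp; the last joint's range is limited). The gripper opens to 85 mm and grips with 20 to 120 N. Pads are 22 mm wide; open, the fingers measure 114 mm over their backs; the gripper's body (76 mm by 85 mm) begins 54 mm behind the grasp point. The pads swing forward as they close: fully open they stand 13 mm farther back than shut.
Start: joints at [-1.322, 0.628, 0.038, 1.517, -0.027, 0.996, -0.02], TCP at [201.232, 618.081, 198.913] pointing down, gripper open.
Joint ranges: [-3.06, 3.06], [-0.37, 2.12], [-1.25, 1.32], [0.18, 2.47], [-1.1, 4.24], [0.23, 1.98], [-2.94, 2.94]. Speed limits (rad/s): [2.57, 2.57, 3.14, 3.14, 3.14, 3.14, 3.14].

INTERFACE

Orientations are given as [roll, pitch, yaw] about the fixed x, y, z axes, in that order (R = Rz(yaw) Ry(pitch) Rx(roll)).
In Python, from cell import ctrl, get_image, job, models gives the robot as it stands.
- The arm moves only by the tool move_arm, never from a script. Its argument "moves" is a list that holds one entry, the list of rows, each a list of 6 numbers: the shift along the tool's x, y, z in m, then the turn, a rotation vector about the tool's x, y, z in rad. A call has 1 to 20 rows; each row is the pose to reach, as a shift and turn from the pose commanded when the call began, along the tool's axes at that moment; what a row does not reach only later rows make up. A row lasts 1/8 s, in which the tool goes at most 62.5 mm and 10.7 degrees, less where a joint would pass 70% of its speed; a pose out of reach is approached as far as the arm can. A call with a gripper value outside its range is refused whole. "jaw" is the opening, from 0 (shut) to 1 (fully open), set as the call begins (left out, the last holds). The fingers move at their own pace and stop on an object; the grip force is fixed at half the most. Time passes only in rows, so rows that repeat a pose let the fingers close. It gives the time, the measured TCP pose, the force and the opening at its end, in the units of the state.
- ctrl.read_state(): the state, without advancing time (a new reading comes with each control period).
- get_image(name): name is "scene" or "top" or "wrist"; returns a dict with "color" (400x640x3 uint8, blue, green, red), "fov_y" (degrees; the focal length in pixels is half the picture's height over the tangent of half this angle, whatever the lens; pixels are square), "cx", "cy" (the principal point, pixels), "origin" and "orientation" of the camera in the world; the wrist camera has in their place "hand_eye" (4x4, takes a point from camera to tool coordinates, whose origin is the TCP and whose axes are the tool frame's). Camera axes: x right, y up, looking along -z (the intrinsics and any distortion apply to the point x, -y, -z); pixel columns grow to the right and rows downward; lengths in mm; the calibration is good to about 2 mm. The wrist camera is an equidistant fisheye: a pixel r from the principal point sees the ray r / f radians off the axis. A picture is of the moment at which its call begins: read the wrist's pose just before it. There is no depth.
- job.finish_job(): hands the job in, once; it reports no verdict.
Trained networks look in the newest picture that a camera, given by its name, has taken for a name from the list of things; names that differ only in an ending like _2 or _b are one class to them, and where a whole thing is asked for, a point or a joint stands for the part that bears it (a point fixed in the world has none). Each returns a list of dicts, best first, with "score" (0 to 1); they miss things now and then, are a little off and sometimes report something else, mostly with a low value. They report only what shows in the picture. A call takes as long as a camera call. They do not tell look-alikes from the thing itself.
- models.cut_out(camera, thing): "pixels" (400x640 bool, what is visible of it) and "uv" ([column, row] in pixels, amid what is visible of it).
- models.place_of(camera, thing): "uv" ([column, row] in pixels: a listed point, or the origin of a listed thing).
The state is a dict: "clock": time; "qpos": joint angles; "qd": joint speeds; "tau": joint torques, N m; "eef_pos": TCP position; "tool_rot": TCP orientation; "force": force on the tool from outside, world axes, zero at the start; "torque": the same for the moment, N m; "width": finger opening in mm.
Only numpy, scipy, OpenCV 4.12 (cv2) and the standard library are available. Lean on these libraries where they do the work, as an engineer would, in place of code of your own. Each camera call takes 0.05 s, during which the arm holds its last target.

## Working session

There is one attempt and no reset: what is moved stays moved. The work goes in short steps, Python scripts to look and compute and a tool call to move; the robot and the scene stay as the last step left them, time stands still between calls to the robot, and variables do not carry over. Pictures are saved under pics/ and viewed, and the job is handed in when it is done.

Besides the shell and the picture viewer there is one more tool, called after "Request:" as name(argument=value, ...), one argument or row to a line, values as JSON. move_arm: Moves the arm, as the interface text tells. Its arguments: {"type":"object","properties":{"moves":{"type":"array","items":{"type":"array","items":{"type":"array","items":{"type":"number"}}}},"jaw":{"type":"number"}},"required":["moves"]}

```bash
ls; mkdir -p pics; python3 - <<'E'
from cell import ctrl,get_image,job,models
import cv2
s=ctrl.read_state()
for k,v in s.items(): print(k,v)
for n in ["scene","top","wrist"]:
    im=get_image(n); cv2.imwrite(f"pics/a_{n}.png",im["color"]); print(n,{k:v for k,v in im.items() if k!="color"})
    for t in ["pick","brush","bottle","balm","tin","bucket","mat","hanger_hook","switch_plate"]:
        print(n,t,[(round(d["score"],2),[round(float(x),1) for x in d["uv"]]) for d in models.place_of(n,t)])
print(ctrl.read_state()["clock"])
E
```

```text
pics
clock 0.0
qpos [-1.32180691  0.6293373   0.03843142  1.51839614 -0.02699451  0.996303
 -0.02000047]
qd [ 9.26368080e-04  5.58427111e-04 -1.03795157e-03 -1.98658263e-05
  1.14294316e-03 -8.57359726e-04 -7.74649542e-04]
tau [-3.39981152e-04 -5.63403690e+01  1.22626372e+00 -1.93441719e+01
  1.10718445e-02  1.05123664e-02  1.15182053e-05]
eef_pos [201.00209284 617.40027301 197.9856872 ]
tool_rot [3.14156860e+00 1.92593217e-03 1.25601729e+00]
force [ 0.02354567 -0.03218789 -0.03986323]
torque [-0.02663599 -0.01326158  0.01357066]
width 85.23322937176506
scene {'fov_y': 55.95463386843834, 'cx': 320.5725165317795, 'cy': 198.90899186137378, 'origin': array([1317.802688  ,  442.28664957,  947.68260545]), 'orientation': array([0.74388312, 0.00787896, 2.09015224])}
scene pick [(0.47, [361.3, 182.7])]
scene brush [(0.57, [318.3, 163.8])]
scene bottle [(0.57, [419.6, 192.5])]
scene balm [(0.49, [274.5, 138.7]), (0.45, [296.3, 147.6])]
scene tin [(0.95, [251.1, 248.9]), (0.59, [253.3, 191.3])]
scene bucket [(0.77, [363.5, 233.9])]
scene mat [(0.7, [361.5, 182.6])]
scene hanger_hook [(0.55, [2
[... 660 characters left out ...]
), (0.41, [346.6, 273.2])]
wrist {'fov_y': 65.70646984690485, 'cx': 322.4287523060431, 'cy': 198.01475633870734, 'hand_eye': array([[ 9.99999899e-01, -4.25287848e-04, -1.42987050e-04,
        -1.98905318e-01],
       [-4.48672004e-04, -9.49910092e-01, -3.12522985e-01,
        -7.94682065e+01],
       [-2.91261404e-06,  3.12523018e-01, -9.49910187e-01,
        -1.78129994e+02],
       [ 0.00000000e+00,  0.00000000e+00,  0.00000000e+00,
         1.00000000e+00]])}
wrist pick []
wrist brush [(0.68, [73.4, 346.9])]
wrist bottle []
wrist balm [(0.87, [39.9, 333.5]), (0.73, [24.2, 333.2])]
wrist tin []
wrist bucket []
wrist mat []
wrist hanger_hook [(0.51, [46.7, 384.2])]
wrist switch_plate []
1.5
```

View pics/a_top.png

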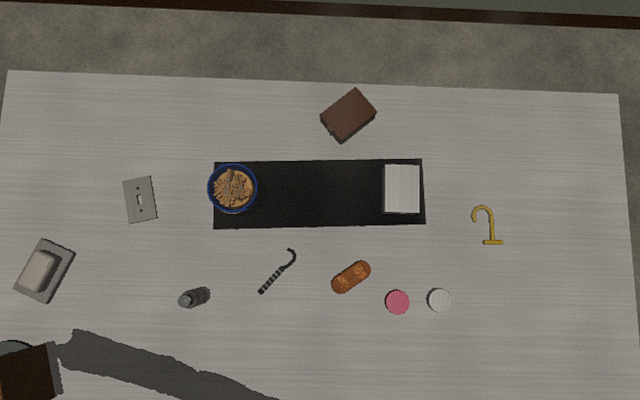

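View pics/a_scene.png

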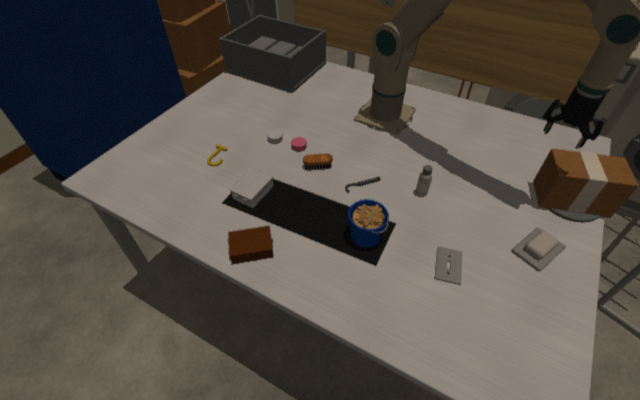

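```bash
cat > h.py <<'E'
import numpy as np,cv2
from scipy.spatial.transform import Rotation as R
CAM={"top":dict(f=200/np.tan(np.radians(55.64081339959227/2)),c=(323.90689094279105,206.16482812812208),o=np.array([464.66358611,10.51872838,994.67170086]),r=R.from_euler('xyz',[0.13774582,-0.03451636,-1.54656336])),
"scene":dict(f=200/np.tan(np.radians(55.95463386843834/2)),c=(320.5725165317795,198.90899186137378),o=np.array([1317.802688,442.28664957,947.68260545]),r=R.from_euler('xyz',[0.74388312,0.00787896,2.09015224]))}
def px2w(cam,uv,z=0):
    C=CAM[cam];uv=np.atleast_2d(np.array(uv,float))
    d=np.c_[(uv[:,0]-C['c'][0])/C['f'],-(uv[:,1]-C['c'][1])/C['f'],-np.ones(len(uv))]
    d=C['r'].apply(d);t=(z-C['o'][2])/d[:,2]
    return (C['o']+d*t[:,None])[:,:2]
def w2px(cam,p):
    C=CAM[cam];q=C['r'].inv().apply(np.atleast_2d(np.array(p,float))-C['o'])
    return np.c_[C['c'][0]+C['f']*q[:,0]/-q[:,2],C['c'][1]-C['f']*q[:,1]/-q[:,2]]
E
python3 - <<'E'
from h import *
im=cv2.imread('pics/a_top.png')
cs=[(214,162),(422,159),(425,224),(214,229)]
w=px2w("top",cs);print(w.round(1))
for n,uv,z in [("tin",(402,189),48),("bucket",(233,189),90),("balm",(439,300),28),("pink",(397,302),28),("brush",(351,277),42),("pickbase",(262,292),6),("bottlecap",(184,300),118),("hook",(490,240),5),("switch",(141,199),5)]:
    print(n,px2w("top",uv,z).round(1))
cv2.imwrite('pics/b1.png',cv2.resize(im[230:330,160:320],None,fx=5,fy=5,interpolation=cv2.INTER_CUBIC))
cv2.imwrite('pics/b2.png',cv2.resize(im[230:330,310:470],None,fx=5,fy=5,interpolation=cv2.INTER_CUBIC))
cv2.imwrite('pics/b3.png',cv2.resize(im[145:245,200:360],None,fx=5,fy=5,interpolation=cv2.INTER_CUBIC))
cv2.imwrite('pics/b4.png',cv2.resize(im[145:245,350:510],None,fx=5,fy=5,interpolation=cv2.INTER_CUBIC))
E
```

```text
[[ 713.8  275.6]
 [ 740.8 -284.5]
 [ 563.4 -290.4]
 [ 535.1  264.2]]
tin [[ 646.8 -217.7]]
bucket [[626.2 202.1]]
balm [[ 369.6 -315.1]]
pink [[ 362.5 -208.6]]
brush [[422.1 -90.7]]
pickbase [[377.9 131.7]]
bottlecap [[366.6 290.3]]
hook [[ 525.1 -462. ]]
switch [[607.7 455.9]]
```

View pics/b1.png

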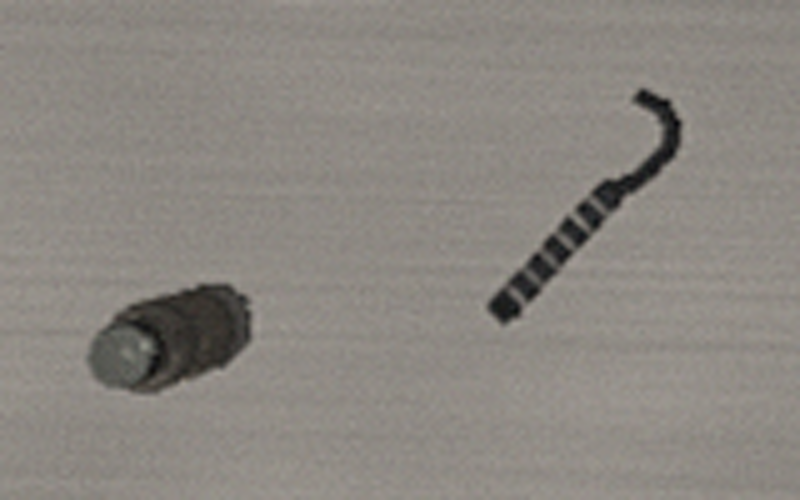

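View pics/b2.png

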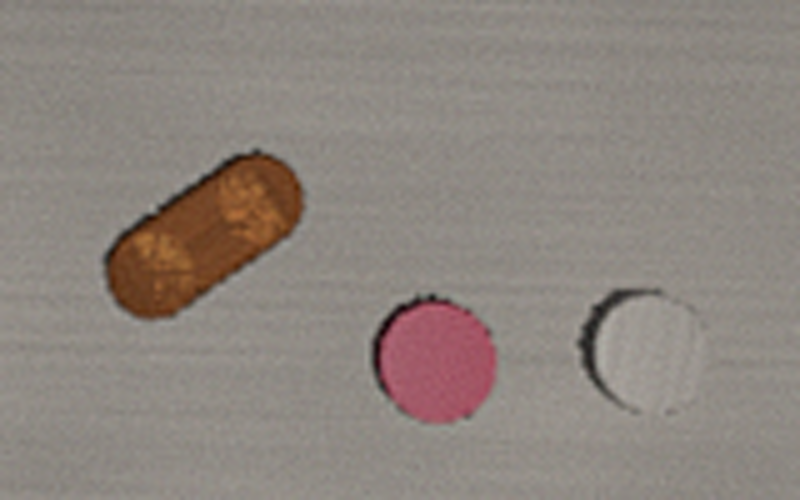

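View pics/b3.png

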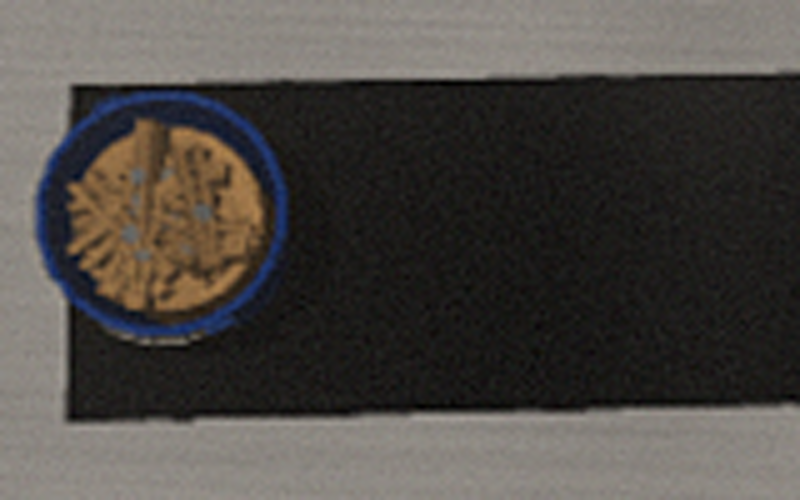

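View pics/b4.png

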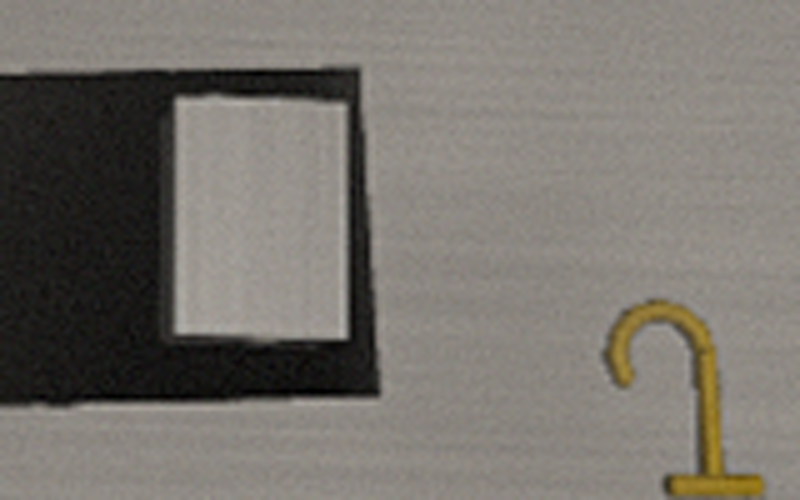

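```bash
python3 - <<'E'
from h import *
im=cv2.imread('pics/a_top.png')
g=lambda x,y,ox,oy:((x+.5)/5-.5+ox,(y+.5)/5-.5+oy)
cs=[g(71,86,200,145),g(358,67,350,145),g(380,395,350,145),g(68,420,200,145)]
w=px2w("top",cs);print(w.round(1))
print("edges",[np.linalg.norm(w[i]-w[(i+1)%4]).round(1) for i in range(4)])
o=w.mean(0);yv=(w[0]+w[3]-w[1]-w[2]);yv/=np.linalg.norm(yv);xv=np.array([yv[1],-yv[0]])
print("mat",o.round(1),"yaw",np.arctan2(xv[1],xv[0]).round(4))
for k,n in [(-210,'tin'),(-105,'pick'),(0,'brush'),(105,'bottle'),(210,'bucket')]:print(n,(o+k*yv).round(1))
t=px2w("top",[g(174,95,350,145),g(349,101,350,145),g(349,341,350,145),g(172,333,350,145)],48);print("tin",t.mean(0).round(1),[np.linalg.norm(t[i]-t[(i+1)%4]).round(1) for i in range(4)])
print("balm",px2w("top",g(650,353,310,230),28).round(1),"pink",px2w("top",g(438,362,310,230),28).round(1))
print("cap",px2w("top",g(121,354,160,230),118).round(1))
b=px2w("top",[g(212,332,160,230)],10);print("bottle lower",b.round(1))
hs=im[230:330,310:380].astype(int);m=((hs[...,2]-hs[...,0])>35).astype(np.uint8);ys,xs=np.nonzero(m)
r=cv2.minAreaRect(np.c_[xs+310,ys+230].astype(np.float32));bx=px2w("top",cv2.boxPoints(r),42)
c=bx.mean(0);e=[bx[1]-bx[0],bx[2]-bx[1]];print("brush",c.round(1),[np.linalg.norm(v).round(1) for v in e],[np.degrees(np.arctan2(v[1],v[0])).round(1) for v in e])
# pick
a=px2w("top",[g(500,312,160,230)],6)[0];b=px2w("top",[g(615,186,160,230)],6)[0]
print("pick ends",a.round(1),b.round(1),np.linalg.norm(b-a),np.degrees(np.arctan2(*(b-a)[::-1])))
u=(b-a)/np.linalg.norm(b-a);mid=(a+b)/2;print("pick origin",(mid+24*u).round(1),"grip",(mid+14*u).round(1))
# cross check scene
im2=cv2.imread('pics/a_scene.png')
for n,p in [("balm",(369.6,-315,28)),("cap",(366.6,290,118)),("tin",(646.8,-217.7,48)),("pick",(*mid,12))]:print(n,w2px("scene",p).round(1))
cv2.imwrite('pics/c1.png',cv2.resize(im2[120:220,220:450],None,fx=3.4,fy=3.4,interpolation=cv2.INTER_CUBIC))
E
```

```text
[[ 714.3  276.2]
 [ 743.5 -282.3]
 [ 564.5 -292.1]
 [ 536.1  266.3]]
edges [np.float64(559.2), np.float64(179.3), np.float64(559.1), np.float64(178.5)]
mat [639.6  -8. ] yaw 0.0515
tin [ 650.4 -217.7]
pick [ 645.  -112.8]
brush [639.6  -8. ]
bottle [634.2  96.9]
bucket [628.8 201.8]
tin [ 649.7 -217.2] [np.float64(91.0), np.float64(125.1), np.float64(90.4), np.float64(123.7)]
balm [[ 369.1 -316.6]] pink [[ 362.5 -209.1]]
cap [[365.7 290.7]]
bottle lower [[365.2 280.8]]
brush [422.9 -89.8] [np.float64(107.6), np.float64(44.6)] [np.float64(-54.2), np.float64(-143.8)]
pick ends [377.8 137.8] [442.3  82. ] 85.29887226009238 -40.8165621607497
pick origin [428.2  94.2] grip [420.6 100.7]
balm [[275.2 133.6]]
cap [[427.6 167. ]]
tin [[252.1 181.5]]
pick [[368.4 179.5]]
```

View pics/c1.png

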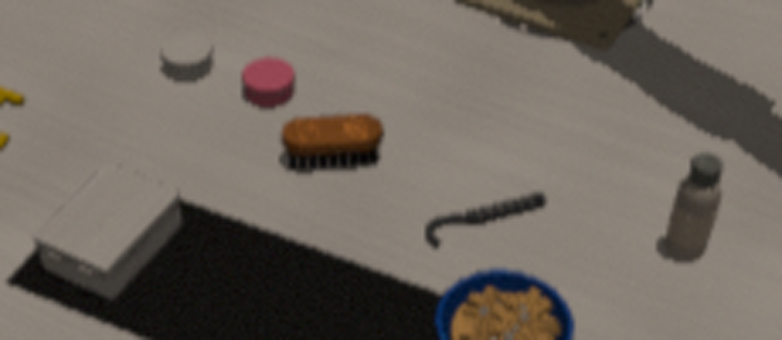

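```bash
cat > mv.py <<'E'
import sys,numpy as np
from cell import ctrl
from scipy.spatial.transform import Rotation as R
# args: x y z yawdeg ; prints single-row shift+turn from measured pose
def show():
    s=ctrl.read_state();p=np.array(s['eef_pos']);r=R.from_euler('xyz',s['tool_rot'])
    print("t",round(s['clock'],2),"pos",p.round(1),"rpy",np.round(s['tool_rot'],3),"F",np.round(s['force'],1),"w",round(s['width'],1),"q",np.round(s['qpos'],2))
    a=[float(v) for v in sys.argv[1:]]
    for i in range(0,len(a),4):
        x,y,z,w=a[i:i+4];rt=R.from_euler('xyz',[np.pi,0,np.radians(w)])
        d=r.inv().apply(np.array([x,y,z])-p)/1000;t=(r.inv()*rt).as_rotvec()
        print("row",d.round(4),t.round(4),"dist",round(np.linalg.norm(d)*1000),"rows>=",int(max(np.ceil(np.linalg.norm(d)/.0625),np.ceil(np.degrees(np.linalg.norm(t))/10.7))))
show()
E
python3 mv.py 365.7 290.7 200 3 365.7 290.7 50 3
```

```text
t 1.5 pos [201.2 618.1 198.9] rpy [-3.142 -0.     1.256] F [ 0.6  0.1 -0.6] w 85.4 q [-1.32  0.63  0.04  1.52 -0.03  1.   -0.02]
row [-0.2604  0.2578 -0.0011] [-1.0000e-04 -0.0000e+00  1.2036e+00] dist 366 rows>= 7
row [-0.2604  0.2578  0.1489] [-1.0000e-04 -0.0000e+00  1.2036e+00] dist 396 rows>= 7
```

Request:
move_arm(
  moves=[
    [[-0.26, 0.258, -0.001, 0, 0, 1.2036], [-0.26, 0.258, -0.001, 0, 0, 1.2036], [-0.26, 0.258, -0.001, 0, 0, 1.2036], [-0.26, 0.258, -0.001, 0, 0, 1.2036], [-0.26, 0.258, -0.001, 0, 0, 1.2036], [-0.26, 0.258, -0.001, 0, 0, 1.2036], [-0.26, 0.258, -0.001, 0, 0, 1.2036], [-0.26, 0.258, -0.001, 0, 0, 1.2036], [-0.26, 0.258, -0.001, 0, 0, 1.2036], [-0.26, 0.258, -0.001, 0, 0, 1.2036]],
  ],
  jaw=1,
)

```text
clock: 2.75
eef_pos: [365.7, 291.7, 199.8]
tool_rot: [-3.141, 0.0, 0.055]
force: [-0.0, 0.2, 0.1]
width: 85.2
```

```bash
python3 mv.py 365.7 290.7 50 3; python3 - <<'E'
from cell import *
import cv2
cv2.imwrite('pics/d1.png',get_image("wrist")["color"])
E
```

```text
t 2.75 pos [365.7 291.7 199.8] rpy [-3.141  0.     0.055] F [-0.   0.2  0.1] w 85.2 q [-1.02  0.39  0.39  2.01 -0.21  0.77 -0.45]
row [0.     0.001  0.1498] [-0.0002  0.0002  0.0024] dist 150 rows>= 3
```

View pics/d1.png

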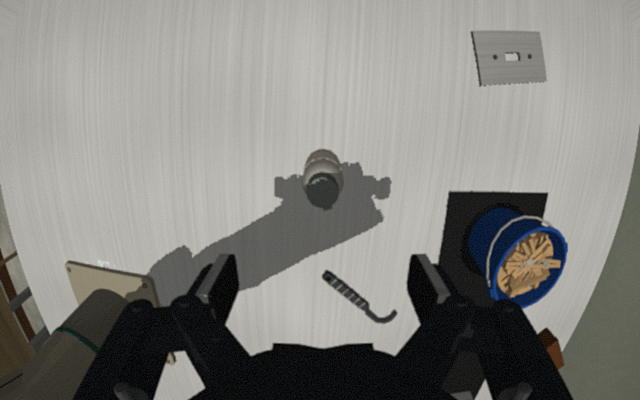

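```bash
cat >> h.py <<'E'
HE=np.array([[9.99999899e-01,-4.25287848e-04,-1.42987050e-04,-1.98905318e-01],[-4.48672004e-04,-9.49910092e-01,-3.12522985e-01,-7.94682065e+01],[-2.91261404e-06,3.12523018e-01,-9.49910187e-01,-1.78129994e+02],[0,0,0,1]])
WF=200/np.radians(65.70646984690485/2) # placeholder
WF=200/np.tan(np.radians(65.70646984690485/2));WC=(322.4287523060431,198.01475633870734)
def w2wr(P,pos,rpy):
    r=R.from_euler('xyz',rpy);t=r.inv().apply(np.atleast_2d(np.array(P,float))-pos)
    q=(t-HE[:3,3])@HE[:3,:3]
    x,y,z=q[:,0],-q[:,1],-q[:,2];rr=np.hypot(x,y);th=np.arctan2(rr,z);k=WF*th/np.maximum(rr,1e-9)
    return np.c_[WC[0]+k*x,WC[1]+k*y]
def wr2w(uv,pos,rpy,z):
    uv=np.atleast_2d(np.array(uv,float));d=uv-WC;rr=np.hypot(*d.T);th=rr/WF;s=np.sin(th)/np.maximum(rr,1e-9)
    q=np.c_[d[:,0]*s,-d[:,1]*s,-np.cos(th)]
    r=R.from_euler('xyz',rpy);o=r.apply(HE[:3,3])+pos;v=r.apply(q@HE[:3,:3].T)
    return (o+v*((z-o[2])/v[:,2])[:,None])[:,:2]
E
python3 - <<'E'
from h import *
pos,rpy=[365.7,291.7,199.8],[-3.141,0,.055]
print(w2wr([[365.7,290.7,118],[365.7,290.7,0]],pos,rpy).round(1))
print(wr2w([(323,191)],pos,rpy,118),wr2w([(333,283)],pos,rpy,12))
E
```

```text
[[322.6 192.6]
 [322.5 164.6]]
[[366.01167275 292.19448064]] [[389.61783727 126.15477343]]
```

Consistent within 1–2 mm. Descend and grip.

Request:
move_arm(
  moves=[
    [[0, 0.0005, 0.05, 0, 0, 0], [0, 0.0005, 0.1, 0, 0, 0], [0, 0.0005, 0.14, 0, 0, 0], [0, 0.0005, 0.1495, 0, 0, 0], [0, 0.0005, 0.1495, 0, 0, 0], [0, 0.0005, 0.1495, 0, 0, 0]],
  ],
)

```text
clock: 3.55
eef_pos: [367.1, 291.3, 51.7]
tool_rot: [-3.14, -0.002, 0.053]
force: [0.1, 1.1, -0.4]
width: 85.6
```

Request:
move_arm(
  moves=[
    [[0, 0, 0, 0, 0, 0], [0, 0, 0, 0, 0, 0], [0, 0, 0, 0, 0, 0], [0, 0, 0, 0, 0, 0], [0, 0, 0, 0, 0, 0], [0, 0, 0, 0, 0, 0], [0, 0, 0, 0, 0, 0], [0, 0, 0, 0, 0, 0]],
  ],
  jaw=0.3,
)

```text
clock: 4.55
eef_pos: [365.8, 290.8, 51.2]
tool_rot: [-3.141, 0.0, 0.053]
force: [-1.6, -0.3, 9.3]
width: 32.8
```

```bash
python3 mv.py 365.7 290.7 200 3 634.2 96.9 200 3 634.2 96.9 51 3
```

```text
t 4.55 pos [365.8 290.8  51.2] rpy [-3.141  0.     0.053] F [-1.6 -0.3  9.3] w 32.8 q [-0.89  0.64  0.23  2.15 -0.37  0.39 -0.3 ]
row [-0.0002 -0.     -0.1488] [-0.001   0.0003  0.0001] dist 149 rows>= 3
row [ 0.2578  0.2076 -0.1491] [-0.001   0.0003  0.0001] dist 363 rows>= 6
row [ 2.578e-01  2.077e-01 -1.000e-04] [-0.001   0.0003  0.0001] dist 331 rows>= 6
```

```bash
python3 - <<'E'
from cell import *
import cv2
cv2.imwrite('pics/d2.png',get_image("wrist")["color"])
im=get_image("scene")["color"]
cv2.imwrite('pics/d3.png',cv2.resize(im[90:250,350:550],None,fx=4,fy=4,interpolation=cv2.INTER_CUBIC))
print(ctrl.read_state()['width'],ctrl.read_state()['force'])
E
```

```text
32.94544939834864 [-2.14967754  0.25046752 10.08988007]
```

View pics/d2.png

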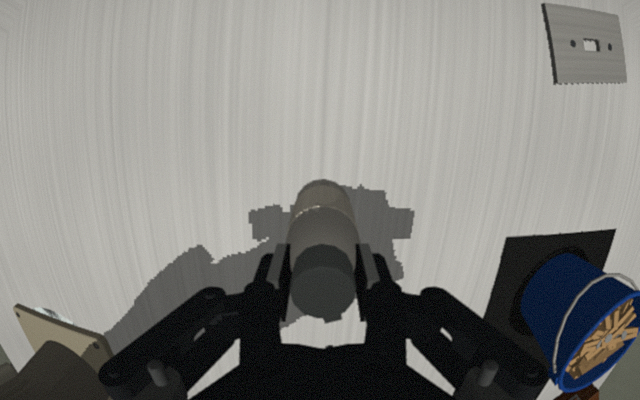

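View pics/d3.png

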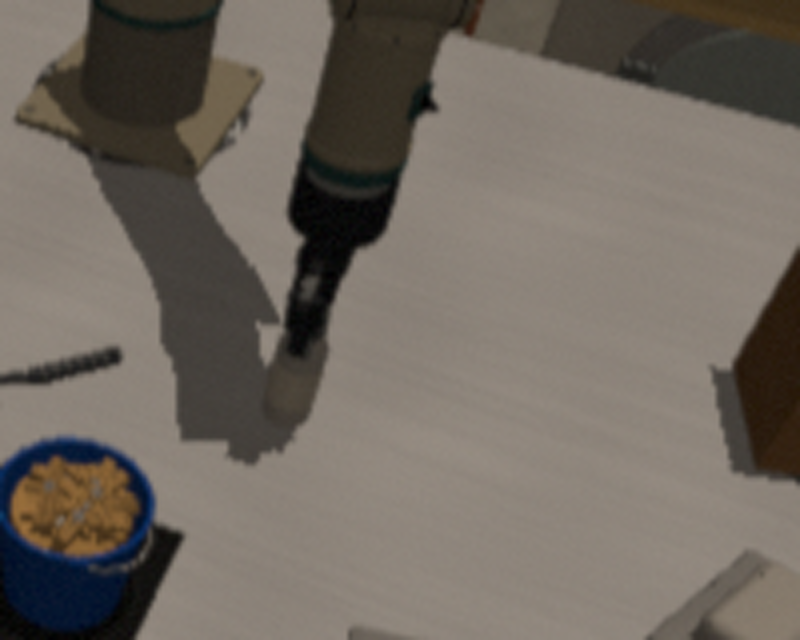

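Request:
move_arm(
  moves=[
    [[0, 0, 0, 0, 0, 0], [0, 0, 0, 0, 0, 0], [0, 0, 0, 0, 0, 0], [0, 0, -0.016, 0, 0, 0], [0, 0, -0.033, 0, 0, 0], [0, 0, -0.033, 0, 0, 0], [0, 0, -0.033, 0, 0, 0]],
  ],
  jaw=0.8,
)

```text
clock: 5.52
eef_pos: [365.8, 290.4, 83.0]
tool_rot: [3.141, 0.001, 0.052]
force: [0.3, -0.2, 1.0]
width: 68.7
```

Request:
move_arm(
  moves=[
    [[0, 0, 0, 0, 0, 0], [0, 0, 0, 0, 0, 0], [0, 0, 0, 0, 0, 0], [0, 0, 0, 0, 0, 0], [0, 0, 0, 0, 0, 0], [0, 0, 0, 0, 0, 0], [0, 0, 0, 0, 0, 0], [0, 0, 0, 0, 0, 0], [0, 0, 0, 0, 0, 0], [0, 0, 0, 0, 0, 0]],
  ],
  jaw=0,
)

```text
clock: 6.78
eef_pos: [366.1, 290.5, 83.5]
tool_rot: [-3.141, 0.0, 0.052]
force: [-1.5, -0.2, 5.3]
width: 23.8
```

```bash
python3 mv.py 634.2 96.9 240 3 634.2 96.9 85 3;python3 - <<'E'
from cell import *
import cv2
cv2.imwrite('pics/d4.png',get_image("wrist")["color"])
E
```

```text
t 6.78 pos [366.1 290.5  83.5] rpy [-3.141  0.     0.052] F [-1.5 -0.2  5.3] w 23.8 q [-0.92  0.58  0.28  2.13 -0.34  0.47 -0.33]
row [ 0.2576  0.2073 -0.1565] [-0.0001  0.      0.    ] dist 366 rows>= 6
row [ 0.2576  0.2074 -0.0015] [-0.0001  0.      0.    ] dist 331 rows>= 6
```

View pics/d4.png

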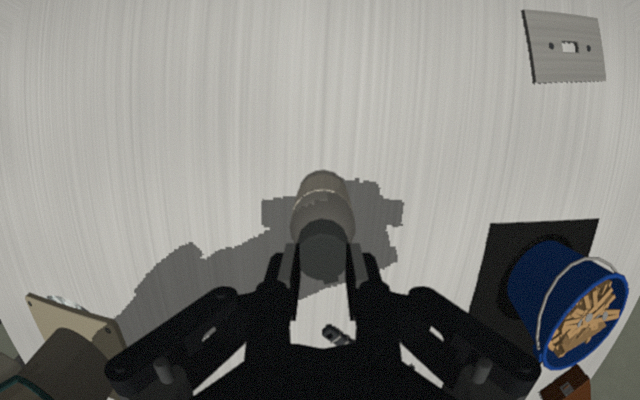

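```bash
python3 - <<'E'
from h import *
pos,rpy=[366.1,290.5,83.5],[np.pi,0,.052]
for P in [[0,0,-34.5],[0,0,-19],[12,0,-19],[12,11,-8],[12,-11,-8],[12,0,0]]:
    print(P,w2wr(R.from_euler('xyz',rpy).apply(P)+pos,pos,rpy).round(1))
E
```

```text
[0, 0, -34.5] [[322.7 256.1]]
[0, 0, -19] [[322.7 243. ]]
[12, 0, -19] [[343.6 243. ]]
[12, 11, -8] [[342.  250.9]]
[12, -11, -8] [[343.  218.1]]
[12, 0, 0] [[341.7 229.5]]
```

Request:
move_arm(
  moves=[
    [[0, 0, -0.015, 0, 0, 0], [0, 0, -0.03, 0, 0, 0], [0, 0, -0.03, 0, 0, 0], [0, 0, -0.03, 0, 0, 0]],
  ],
)

```text
clock: 7.32
eef_pos: [365.6, 290.3, 112.8]
tool_rot: [3.141, 0.001, 0.053]
force: [0.3, -1.0, -1.6]
width: 23.4
```

```bash
python3 mv.py;python3 - <<'E'
from cell import *
import cv2
cv2.imwrite('pics/d5.png',get_image("wrist")["color"])
im=get_image("scene")["color"]
cv2.imwrite('pics/d6.png',cv2.resize(im[90:250,350:550],None,fx=4,fy=4,interpolation=cv2.INTER_CUBIC))
E
```

```text
t 7.33 pos [365.6 290.3 112.8] rpy [3.141e+00 1.000e-03 5.300e-02] F [ 0.3 -1.  -1.6] w 23.4 q [-0.96  0.53  0.32  2.11 -0.31  0.55 -0.36]
```

View pics/d5.png

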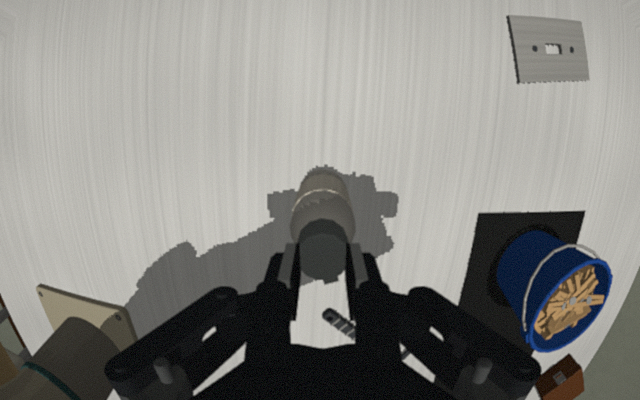

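View pics/d6.png

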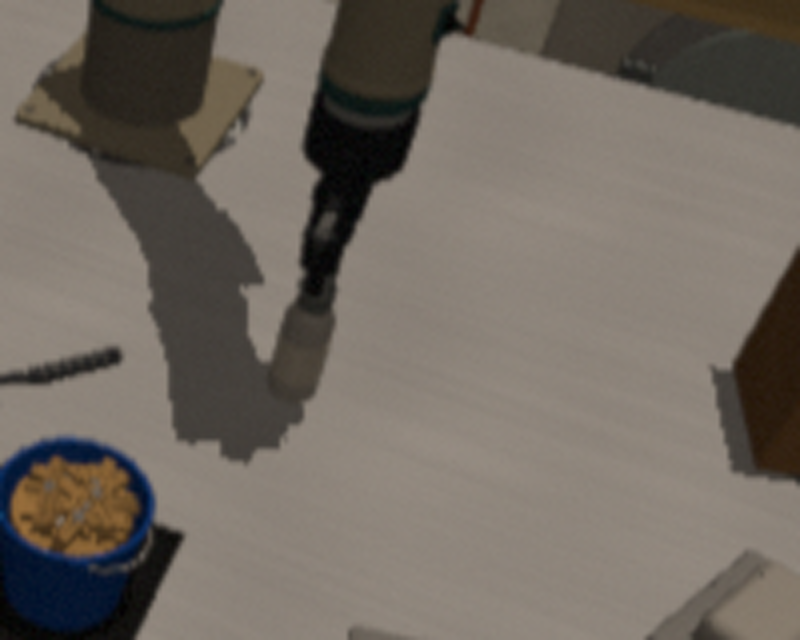

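Request:
move_arm(
  moves=[
    [[0, 0, -0.04, 0, 0, 0], [0, 0, -0.08, 0, 0, 0], [0.03, 0.024, -0.12, 0, 0, 0], [0.068, 0.055, -0.127, 0, 0, 0], [0.106, 0.085, -0.127, 0, 0, 0], [0.144, 0.116, -0.127, 0, 0, 0], [0.182, 0.146, -0.127, 0, 0, 0], [0.22, 0.177, -0.127, 0, 0, 0], [0.245, 0.197, -0.127, 0, 0, 0], [0.258, 0.207, -0.127, 0, 0, 0], [0.258, 0.207, -0.127, 0, 0, 0], [0.258, 0.207, -0.127, 0, 0, 0]],
  ],
)

```text
clock: 8.93
eef_pos: [633.3, 99.0, 240.0]
tool_rot: [-3.14, 0.002, 0.054]
force: [-0.8, 0.8, -2.3]
width: 23.4
```

```bash
python3 mv.py 634.2 96.9 120 3 634.2 96.9 85 3;python3 - <<'E'
from cell import *
import cv2
cv2.imwrite('pics/d7.png',get_image("wrist")["color"])
E
```

```text
t 8.93 pos [633.3  99.  240. ] rpy [-3.14e+00  2.00e-03  5.40e-02] F [-0.8  0.8 -2.3] w 23.4 q [-0.44  0.61  0.42  1.5  -0.27  1.09  0.09]
row [0.001  0.0023 0.12  ] [-0.0013  0.0017  0.0018] dist 120 rows>= 2
row [0.0011 0.0023 0.155 ] [-0.0013  0.0017  0.0018] dist 155 rows>= 3
```

View pics/d7.png

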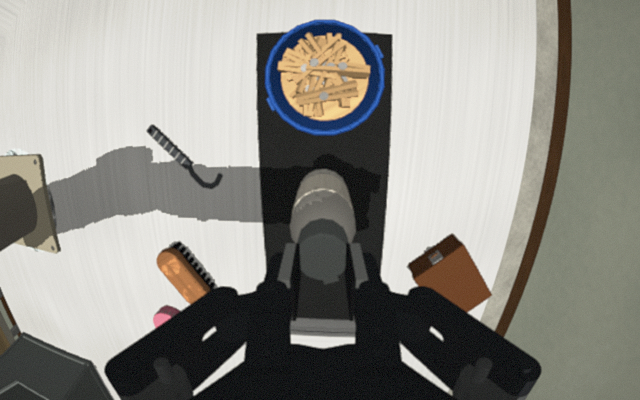

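Request:
move_arm(
  moves=[
    [[0.0005, 0.0015, 0.05, 0, 0, 0], [0.0005, 0.0015, 0.1, 0, 0, 0], [0.0005, 0.0015, 0.135, 0, 0, 0], [0.0005, 0.0015, 0.15, 0, 0, 0], [0.0005, 0.0015, 0.154, 0, 0, 0], [0.0005, 0.0015, 0.156, 0, 0, 0], [0.0005, 0.0015, 0.156, 0, 0, 0], [0.0005, 0.0015, 0.156, 0, 0, 0]],
  ],
)

```text
clock: 9.98
eef_pos: [635.7, 95.9, 85.3]
tool_rot: [-3.141, -0.002, 0.052]
force: [-0.3, -0.0, -1.7]
width: 23.4
```

```bash
python3 mv.py 634.2 96.9 84 3
```

```text
t 9.97 pos [635.7  95.9  85.3] rpy [-3.141e+00 -2.000e-03  5.200e-02] F [-0.3 -0.  -1.7] w 23.4 q [-0.4   0.78  0.35  1.65 -0.35  0.78  0.17]
row [-0.0015 -0.0011  0.0013] [-0.0003 -0.0015  0.    ] dist 2 rows>= 1
```

Request:
move_arm(
  moves=[
    [[0, 0, 0.001, 0, 0, 0], [0, 0, 0.0015, 0, 0, 0], [0, 0, 0.0015, 0, 0, 0]],
  ],
)

```text
clock: 10.35
eef_pos: [635.6, 95.9, 83.6]
tool_rot: [-3.141, -0.001, 0.052]
force: [-0.7, -0.3, 5.1]
width: 23.8
```

```bash
python3 mv.py 634.2 96.9 84 3
```

```text
t 10.35 pos [635.6  95.9  83.6] rpy [-3.141e+00 -1.000e-03  5.200e-02] F [-0.7 -0.3  5.1] w 23.8 q [-0.4   0.78  0.35  1.65 -0.35  0.78  0.17]
row [-0.0014 -0.0011 -0.0004] [-0.0003 -0.0011 -0.0001] dist 2 rows>= 1
```

Request:
move_arm(
  moves=[
    [[0, 0, 0, 0, 0, 0], [0, 0, 0, 0, 0, 0], [0, 0, 0, 0, 0, 0], [0, 0, 0, 0, 0, 0], [0, 0, -0.03, 0, 0, 0], [0, 0, -0.08, 0, 0, 0], [0, 0, -0.12, 0, 0, 0], [0, 0, -0.12, 0, 0, 0]],
  ],
  jaw=0.6,
)

```text
clock: 11.35
eef_pos: [637.7, 95.7, 206.7]
tool_rot: [-3.141, -0.007, 0.052]
force: [0.4, 0.8, -0.4]
width: 51.4
```

```bash
python3 mv.py 420.6 100.7 150 49.2 420.6 100.7 4 49.2;python3 - <<'E'
from cell import *
import cv2
cv2.imwrite('pics/e1.png',get_image("wrist")["color"])
E
```

```text
t 11.35 pos [637.7  95.7 206.7] rpy [-3.141 -0.007  0.052] F [ 0.4  0.8 -0.4] w 51.4 q [-0.43  0.64  0.42  1.54 -0.29  1.01  0.11]
row [-0.2169 -0.0163  0.0551] [ 0.0023 -0.0072 -0.8063] dist 224 rows>= 5
row [-0.218  -0.0162  0.2011] [ 0.0023 -0.0072 -0.8063] dist 297 rows>= 5
```

View pics/e1.png

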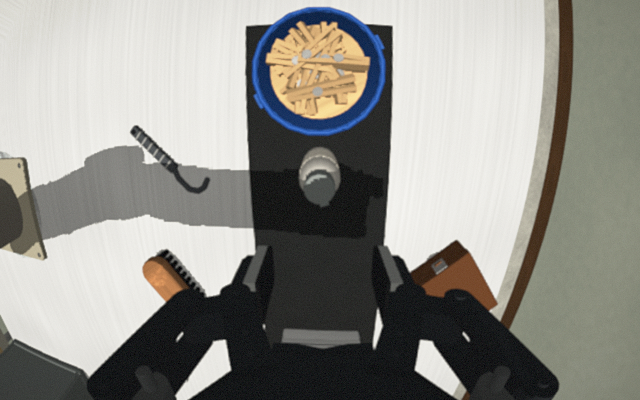

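Request:
move_arm(
  moves=[
    [[-0.217, -0.017, 0.05, 0, 0, -0.806], [-0.217, -0.017, 0.05, 0, 0, -0.806], [-0.217, -0.017, 0.05, 0, 0, -0.806], [-0.217, -0.017, 0.05, 0, 0, -0.806], [-0.217, -0.017, 0.05, 0, 0, -0.806], [-0.217, -0.017, 0.05, 0, 0, -0.806], [-0.217, -0.017, 0.05, 0, 0, -0.806], [-0.217, -0.017, 0.05, 0, 0, -0.806]],
  ],
  jaw=0.6,
)

```text
clock: 12.4
eef_pos: [417.8, 101.3, 152.6]
tool_rot: [-3.142, 0.0, 0.857]
force: [-0.6, -0.4, -0.0]
width: 51.3
```

```bash
python3 mv.py 420.6 100.7 4 49.2;python3 - <<'E'
from cell import *
from h import *
s=ctrl.read_state()
im=get_image("wrist")["color"]
cv2.imwrite('pics/e2.png',im)
# project predicted handle ends
print(w2wr([[377.8,137.8,12],[442.3,82,12],[420.6,100.7,12]],s['eef_pos'],s['tool_rot']).round(1))
E
```

```text
t 12.4 pos [417.8 101.3 152.6] rpy [-3.142  0.     0.857] F [-0.6 -0.4 -0. ] w 51.3 q [-0.44  0.4   0.19  2.16 -0.13  0.59  0.7 ]
row [0.0015 0.0026 0.1486] [-0.0001  0.0004 -0.0012] dist 149 rows>= 3
[[324.1 124.2]
 [324.  203.1]
 [324.  177.6]]
```

View pics/e2.png

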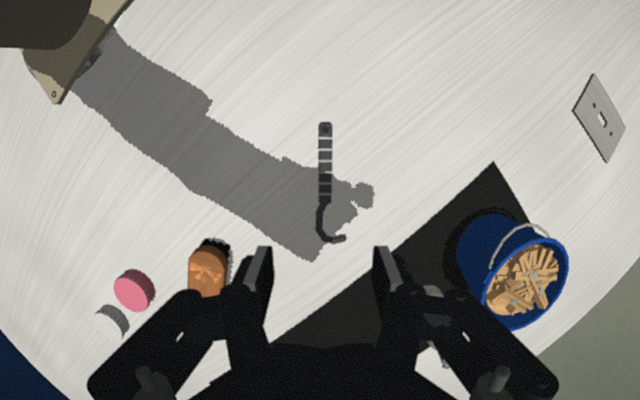

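Request:
move_arm(
  moves=[
    [[0.0015, 0.0025, 0.05, 0, 0, 0], [0.0015, 0.0025, 0.1, 0, 0, 0], [0.0015, 0.0025, 0.135, 0, 0, 0], [0.0015, 0.0025, 0.149, 0, 0, 0], [0.0015, 0.0025, 0.149, 0, 0, 0], [0.0015, 0.0025, 0.149, 0, 0, 0]],
  ],
)

```text
clock: 13.2
eef_pos: [420.4, 100.9, 3.4]
tool_rot: [3.142, 0.001, 0.858]
force: [0.2, -0.3, 0.2]
width: 51.3
```

Request:
move_arm(
  moves=[
    [[0, 0, 0, 0, 0, 0], [0, 0, 0, 0, 0, 0], [0, 0, 0, 0, 0, 0], [0, 0, 0, 0, 0, 0], [0, 0, 0, 0, 0, 0], [0, 0, 0, 0, 0, 0], [0, 0, 0, 0, 0, 0]],
  ],
  jaw=0,
)

```text
clock: 14.08
eef_pos: [420.4, 100.9, 3.9]
tool_rot: [-3.142, 0.0, 0.858]
force: [0.0, 0.1, 0.5]
width: -0.0
```

```bash
python3 mv.py ; python3 - <<'E'
from cell import *
import cv2
cv2.imwrite('pics/e3.png',get_image("wrist")["color"])
E
```

```text
t 14.07 pos [420.4 100.9   3.9] rpy [-3.142  0.     0.858] F [0.  0.1 0.5] w -0.0 q [-0.46  0.72  0.24  2.26 -0.74  0.23  1.3 ]
```

View pics/e3.png

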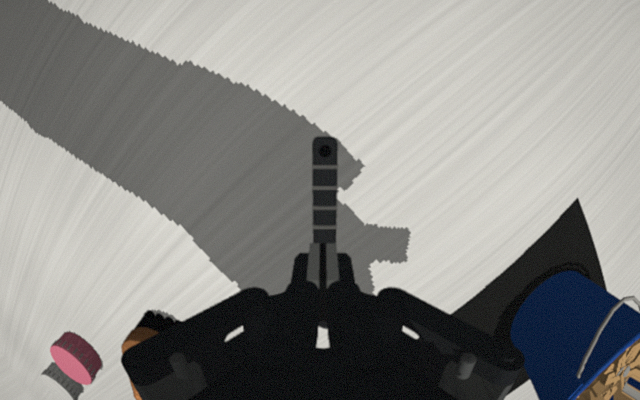

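```bash
python3 - <<'E'
from cell import *
from h import *
pos,rpy=[420.4,100.9,3.9],[np.pi,0,.858]
for dz in (0,5,10,15):
  p=np.array(pos)+[0,0,dz]
  e=np.array([377.8,137.8,12]);n=np.array([np.cos(.858),np.sin(.858),0])*7
  print(dz,w2wr([e,e+n,e-n],p,rpy).round(1).tolist())
r=R.from_euler('xyz',rpy)
for P in [[0,0,0],[0,0,-10],[0,0,-19],[0,11,-19],[0,11,-8],[0,11,0],[0,11,-30]]: print(P,w2wr(r.apply(P)+pos,pos,rpy).round(1))
E
```

```text
0 [[322.9, 141.4], [335.6, 141.5], [310.2, 141.4]]
5 [[322.9, 140.2], [335.2, 140.3], [310.5, 140.3]]
10 [[322.9, 139.1], [334.9, 139.2], [310.8, 139.1]]
15 [[322.8, 138.1], [334.5, 138.1], [311.1, 138.1]]
[0, 0, 0] [[322.7 229.5]]
[0, 0, -10] [[322.7 236.3]]
[0, 0, -19] [[322.7 243. ]]
[0, 11, -19] [[322.7 259.7]]
[0, 11, -8] [[322.7 250.9]]
[0, 11, 0] [[322.7 245.1]]
[0, 11, -30] [[322.7 269.4]]
```

```bash
python3 - <<'E'
from cell import *
from h import *
pos=np.array([420.4,100.9,3.9])
for n in ("scene",):
    im=get_image(n)["color"]; a=w2px(n,[pos,pos+[0,0,19],pos+[0,0,73]]);print(a)
    u,v=a[0].astype(int);x0,y0=u-50,v-55
    c=cv2.resize(im[y0:y0+80,x0:x0+100],None,fx=8,fy=7.5,interpolation=cv2.INTER_CUBIC)
    for k in a: cv2.circle(c,(int((k[0]-x0+.5)*8),int((k[1]-y0+.5)*7.5)),4,(0,0,255),1)
    cv2.imwrite('pics/e4.png',c)
E
```

```text
[[364.66947503 182.08685826]
 [365.09321589 178.24457421]
 [366.34798582 166.86690682]]
```

View pics/e4.png

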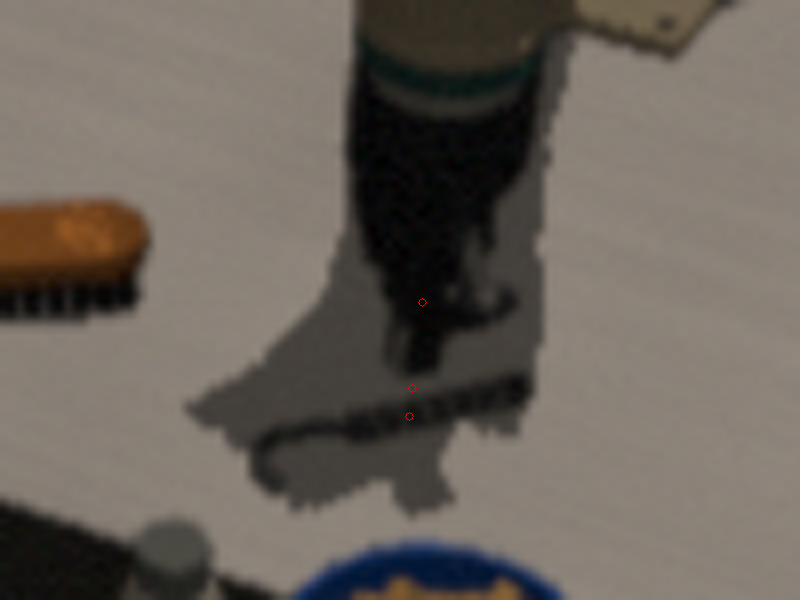

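```bash
python3 - <<'E'
import cv2,numpy as np
im=cv2.imread('pics/e3.png')
g=im.mean(2)
for r in (155,162,177,195,225): print(r,g[r,300:350].astype(int).tolist())
print(g[125:150,324].astype(int).tolist())
cv2.imwrite('pics/e5.png',cv2.resize(im[120:320,260:390],None,fx=4.5,fy=3,interpolation=cv2.INTER_NEAREST))
E
```

```text
155 [107, 107, 106, 108, 106, 108, 112, 108, 111, 112, 112, 104, 76, 45, 32, 34, 32, 38, 36, 36, 21, 16, 14, 15, 4, 6, 9, 22, 18, 30, 31, 38, 43, 33, 33, 31, 43, 83, 105, 109, 108, 102, 111, 109, 107, 111, 108, 109, 109, 109]
162 [107, 115, 112, 109, 103, 106, 108, 108, 110, 109, 111, 105, 70, 38, 30, 30, 28, 37, 36, 30, 37, 33, 42, 39, 38, 35, 38, 37, 37, 37, 37, 29, 37, 38, 36, 30, 43, 84, 107, 113, 109, 112, 109, 109, 108, 100, 107, 102, 106, 105]
177 [108, 107, 106, 106, 103, 108, 110, 107, 106, 110, 106, 100, 72, 43, 26, 35, 40, 38, 36, 37, 31, 36, 40, 33, 35, 32, 37, 40, 41, 36, 36, 39, 40, 36, 35, 34, 48, 81, 107, 111, 111, 109, 110, 112, 112, 111, 109, 109, 109, 110]
195 [115, 113, 112, 113, 108, 107, 107, 103, 106, 107, 107, 101, 88, 51, 31, 33, 36, 33, 34, 34, 36, 37, 36, 34, 38, 40, 34, 40, 31, 37, 32, 36, 37, 30, 25, 49, 105, 167, 205, 209, 205, 205, 201, 203, 202, 201, 204, 204, 202, 203]
225 [106, 106, 107, 111, 111, 109, 105, 108, 102, 106, 108, 104, 90, 78, 68, 63, 63, 61, 59, 60, 59, 58, 60, 52, 60, 60, 61, 57, 54, 58, 60, 58, 59, 63, 62, 71, 84, 99, 110, 104, 111, 109, 108, 105, 106, 106, 108, 110, 110, 113]
[208, 206, 209, 208, 210, 194, 154, 119, 107, 108, 102, 75, 43, 24, 35, 38, 40, 35, 38, 29, 21, 11, 21, 15, 12]
```

View pics/e5.png

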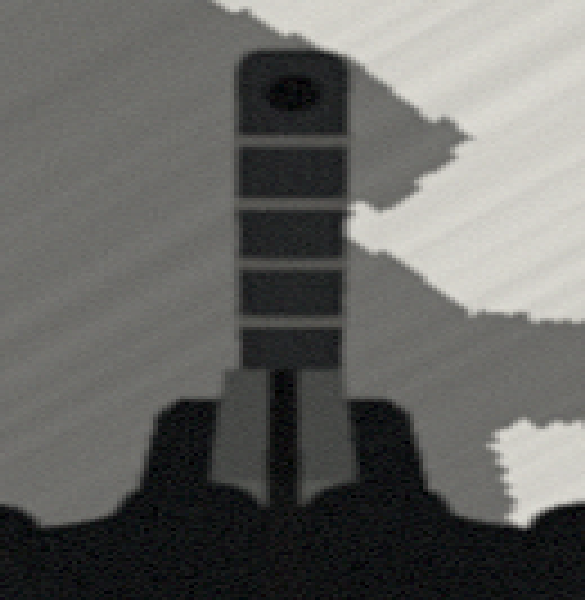

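Request:
move_arm(
  moves=[
    [[0, 0, 0, 0, 0, 0], [0, 0, 0, 0, 0, 0], [0, 0, 0, 0, 0, 0], [0, 0, 0.005, 0, 0, 0], [0, 0, 0.01, 0, 0, 0], [0, 0, 0.01, 0, 0, 0], [0, 0, 0.01, 0, 0, 0]],
  ],
  jaw=0.3,
)

```text
clock: 15.05
eef_pos: [420.4, 100.9, -6.0]
tool_rot: [-3.142, 0.0, 0.858]
force: [-0.2, -0.1, 0.9]
width: 25.5
```

```bash
python3 mv.py
```

```text
t 15.05 pos [420.4 100.9  -6. ] rpy [-3.142  0.     0.858] F [-0.2 -0.1  0.9] w 25.5 q [-0.48  0.75  0.27  2.26 -0.9   0.24  1.47]
```

Request:
move_arm(
  moves=[
    [[0, 0, 0.006, 0, 0, 0], [0, 0, 0.012, 0, 0, 0], [0, 0, 0.012, 0, 0, 0], [0, 0, 0.012, 0, 0, 0]],
  ],
  jaw=0.3,
)

```text
clock: 15.55
eef_pos: [420.5, 100.9, -17.9]
tool_rot: [3.142, -0.0, 0.858]
force: [-0.4, 0.5, 0.5]
width: 25.6
```

```bash
python3 mv.py;python3 - <<'E'
from cell import *
from h import *
im=get_image("wrist")["color"]
cv2.imwrite('pics/e6.png',cv2.resize(im[120:320,230:420],None,fx=4,fy=3,interpolation=cv2.INTER_CUBIC))
n="scene";im=get_image(n)["color"];pos=ctrl.read_state()['eef_pos']
u,v=w2px(n,[pos])[0].astype(int);x0,y0=u-50,v-55
cv2.imwrite('pics/e7.png',cv2.resize(im[y0:y0+80,x0:x0+100],None,fx=8,fy=7.5,interpolation=cv2.INTER_CUBIC))
E
```

```text
t 15.55 pos [420.5 100.9 -17.9] rpy [ 3.142 -0.     0.858] F [-0.4  0.5  0.5] w 25.6 q [-0.5   0.78  0.29  2.26 -1.07  0.24  1.63]
```

View pics/e6.png

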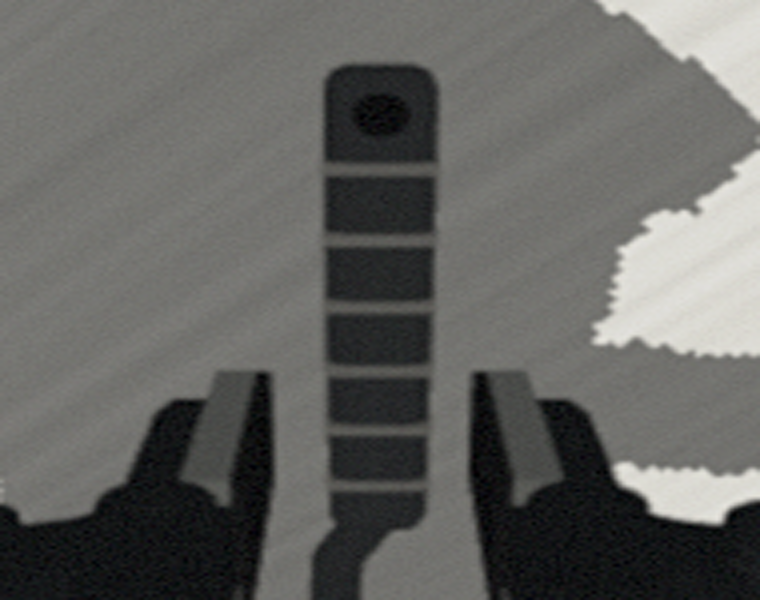

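View pics/e7.png

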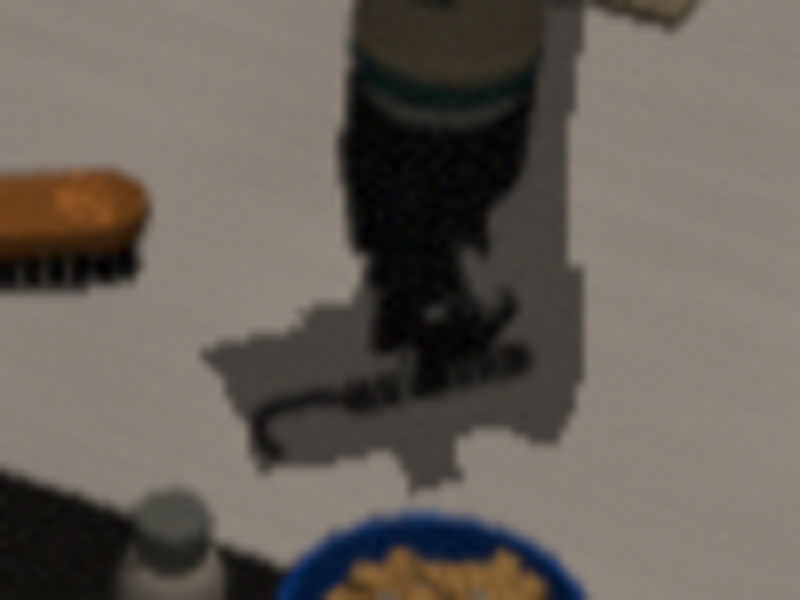

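Request:
move_arm(
  moves=[
    [[0, 0.006, -0.003, 0.1, 0, 0], [0, 0.006, -0.003, 0.2, 0, 0], [0, 0.006, -0.003, 0.25, 0, 0], [0, 0.006, -0.003, 0.25, 0, 0], [0, 0.006, -0.003, 0.25, 0, 0]],
  ],
  jaw=0.3,
)

```text
clock: 16.27
eef_pos: [424.3, 97.5, -15.0]
tool_rot: [-2.891, 0.0, 0.859]
force: [0.0, -0.5, 0.5]
width: 25.6
```

```bash
python3 mv.py;python3 - <<'E'
from cell import *
from h import *
im=get_image("wrist")["color"]
cv2.imwrite('pics/e8.png',cv2.resize(im[120:320,230:420],None,fx=4,fy=3,interpolation=cv2.INTER_CUBIC))
s=ctrl.read_state();r=R.from_euler('xyz',s['tool_rot'])
for d in (8,10,12): print(d,r.inv().apply([0,0,-d]).round(1))
E
```

```text
t 16.27 pos [424.3  97.5 -15. ] rpy [-2.891  0.     0.859] F [ 0.  -0.5  0.5] w 25.6 q [-0.39  0.85  0.4   2.1  -0.89  0.63  1.6 ]
8 [0.  2.  7.8]
10 [0.  2.5 9.7]
12 [ 0.   3.  11.6]
```

View pics/e8.png

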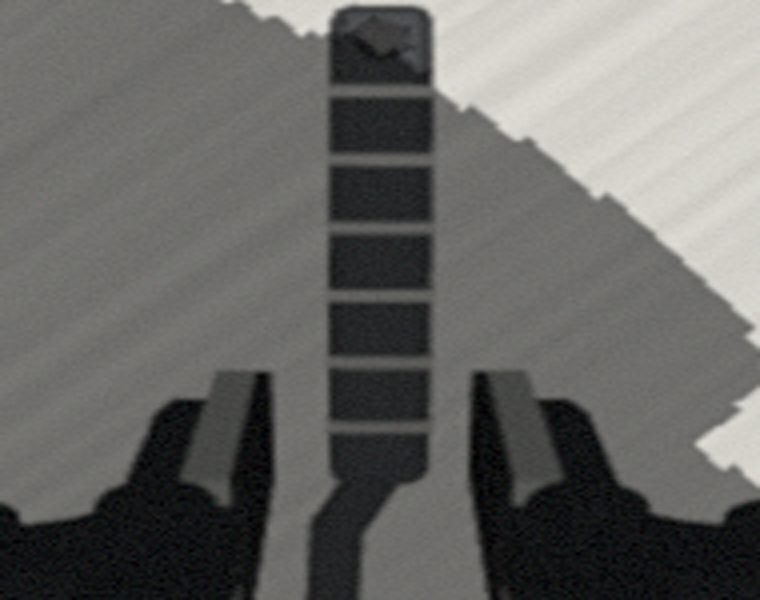

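Request:
move_arm(
  moves=[
    [[0, -0.0126, 0.003, 0, 0, 0], [0, -0.011, 0.008, 0, 0, 0], [0, -0.0101, 0.013, 0, 0, 0], [0, -0.0101, 0.013, 0, 0, 0], [0, -0.0101, 0.013, 0, 0, 0]],
  ],
  jaw=0.3,
)

```text
clock: 16.95
eef_pos: [415.2, 105.3, -25.3]
tool_rot: [-2.892, 0.0, 0.858]
force: [0.2, -0.5, 0.0]
width: 25.5
```

```bash
python3 mv.py;python3 - <<'E'
from cell import *
from h import *
im=get_image("wrist")["color"]
cv2.imwrite('pics/e9.png',cv2.resize(im[120:320,230:420],None,fx=4,fy=3,interpolation=cv2.INTER_CUBIC))
n="scene";im=get_image(n)["color"];pos=ctrl.read_state()['eef_pos']
u,v=w2px(n,[pos])[0].astype(int);x0,y0=u-50,v-55
cv2.imwrite('pics/e10.png',cv2.resize(im[y0:y0+80,x0:x0+100],None,fx=8,fy=7.5,interpolation=cv2.INTER_CUBIC))
E
```

```text
t 16.95 pos [415.2 105.3 -25.3] rpy [-2.892  0.     0.858] F [ 0.2 -0.5  0. ] w 25.5 q [-0.39  0.86  0.37  2.12 -0.93  0.59  1.62]
```

View pics/e9.png

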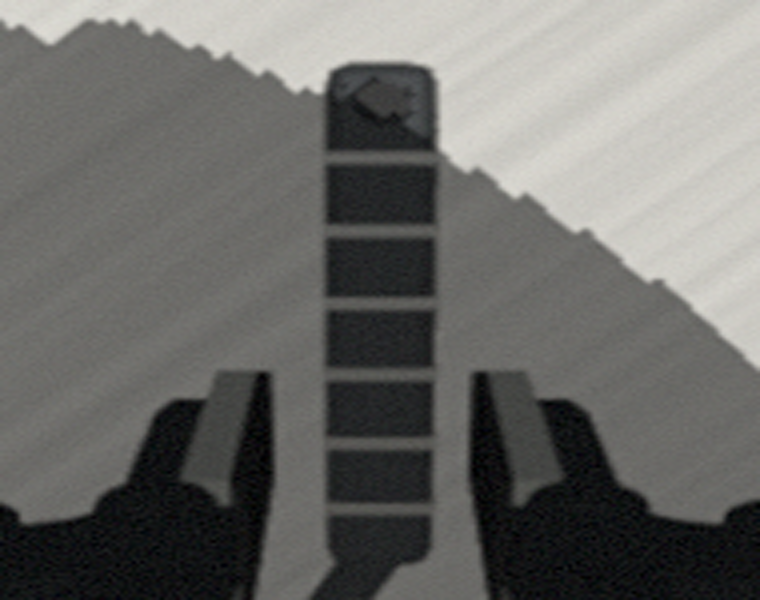

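View pics/e10.png

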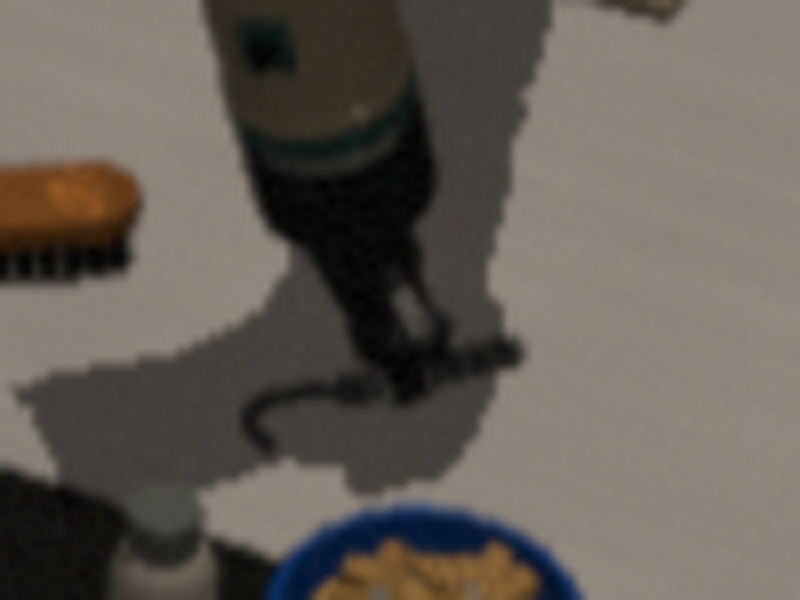

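Request:
move_arm(
  moves=[
    [[0, 0, 0, 0, 0, 0], [0, 0, 0, 0, 0, 0], [0, 0, 0, 0, 0, 0], [0, 0, 0, 0, 0, 0]],
  ],
  jaw=0,
)

```text
clock: 17.55
eef_pos: [415.3, 105.4, -24.9]
tool_rot: [-2.892, -0.0, 0.858]
force: [-0.0, -0.4, 6.0]
width: 11.7
```

```bash
python3 mv.py
```

```text
t 17.55 pos [415.3 105.4 -24.9] rpy [-2.892 -0.     0.858] F [-0.  -0.4  6. ] w 11.7 q [-0.39  0.86  0.37  2.12 -0.93  0.59  1.62]
```

Request:
move_arm(
  moves=[
    [[0, -0.005, -0.02, 0, 0, 0], [0, -0.0125, -0.0485, 0, 0, 0], [0, -0.0248, -0.097, 0, 0, 0], [0, -0.0372, -0.145, 0, 0, 0], [0, -0.0372, -0.145, 0, 0, 0]],
  ],
)

```text
clock: 18.18
eef_pos: [417.1, 105.8, 126.9]
tool_rot: [-2.895, -0.005, 0.859]
force: [-0.4, 0.9, -2.6]
width: 11.2
```

```bash
python3 mv.py;python3 - <<'E'
from cell import *
from h import *
im=get_image("wrist")["color"]
cv2.imwrite('pics/f1.png',im)
E
```

```text
t 18.18 pos [417.1 105.8 126.9] rpy [-2.895 -0.005  0.859] F [-0.4  0.9 -2.6] w 11.2 q [-0.55  0.6   0.61  2.06 -0.66  0.89  1.36]
```

View pics/f1.png

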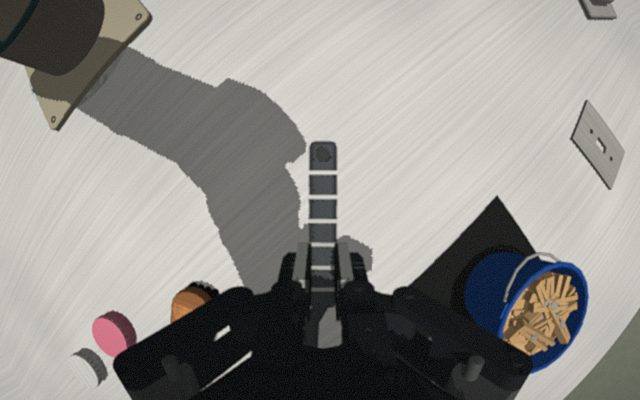

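```bash
sed -e 's/range(0,len(a),4)/range(0,len(a),5)/' -e 's/x,y,z,w=a\[i:i+4\]/x,y,z,w,ro=a[i:i+5]/' -e 's/\[np.pi,0,np.radians(w)\]/[np.pi+ro,0,np.radians(w)]/' mv.py > mv2.py; python3 mv2.py 627.9 -113.7 125 92.95 .25 627.9 -113.7 -24 92.95 .25
```

```text
t 18.23 pos [415.7 106.  125.3] rpy [-2.893e+00 -2.000e-03  8.590e-01] F [ 0.3  0.4 -1. ] w 12.0 q [-0.55  0.61  0.6   2.06 -0.66  0.89  1.36]
row [-0.0278  0.2949 -0.0745] [ 0.0025 -0.1905 -0.7391] dist 305 rows>= 5
row [-0.0281  0.3315  0.0699] [ 0.0025 -0.1905 -0.7391] dist 340 rows>= 6
```

Request:
move_arm(
  moves=[
    [[-0.004, 0.042, -0.0107, 0, -0.0272, -0.1056], [-0.008, 0.0843, -0.0214, 0, -0.0544, -0.2112], [-0.012, 0.1264, -0.032, 0, -0.0816, -0.3168], [-0.016, 0.1685, -0.0426, 0, -0.1088, -0.4224], [-0.02, 0.2106, -0.0532, 0, -0.136, -0.528], [-0.024, 0.2527, -0.0638, 0, -0.1632, -0.6336], [-0.0278, 0.2949, -0.0745, 0, -0.1905, -0.7391], [-0.0278, 0.2949, -0.0745, 0, -0.1905, -0.7391], [-0.0278, 0.2949, -0.0745, 0, -0.1905, -0.7391]],
  ],
)

```text
clock: 19.35
eef_pos: [625.4, -113.3, 121.6]
tool_rot: [-2.887, -0.001, 1.621]
force: [0.5, 0.2, -1.3]
width: 11.5
```

```bash
python3 mv2.py 627.9 -113.7 -24 92.95 .25;python3 - <<'E'
from cell import *
from h import *
im=get_image("wrist")["color"]
cv2.imwrite('pics/f2.png',im)
E
```

```text
t 19.35 pos [ 625.4 -113.3  121.6] rpy [-2.887e+00 -1.000e-03  1.621e+00] F [ 0.5  0.2 -1.3] w 11.5 q [-0.13  0.89  0.48  1.35 -0.31  1.24  2.  ]
row [-0.0006  0.039   0.1403] [-0.0044 -0.001  -0.0014] dist 146 rows>= 3
```

View pics/f2.png

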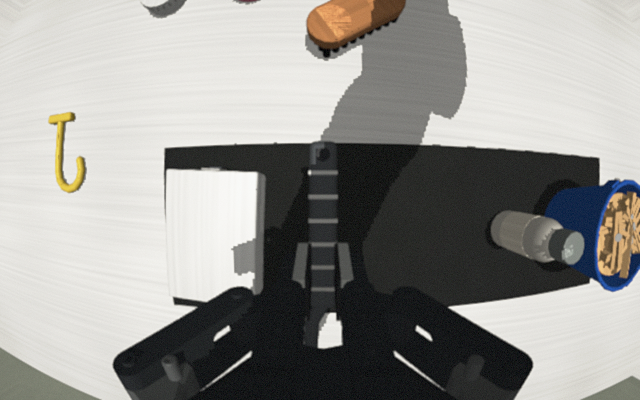

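Request:
move_arm(
  moves=[
    [[0, 0.013, 0.047, 0, 0, 0], [0, 0.026, 0.094, 0, 0, 0], [0, 0.035, 0.126, 0, 0, 0], [0, 0.038, 0.1365, 0, 0, 0], [0, 0.0385, 0.1383, 0, 0, 0], [0, 0.0385, 0.1383, 0, 0, 0], [0, 0.0385, 0.1383, 0, 0, 0]],
  ],
)

```text
clock: 20.27
eef_pos: [631.1, -114.5, -18.3]
tool_rot: [-2.893, 0.002, 1.622]
force: [-0.2, 0.5, -1.9]
width: 11.8
```

```bash
python3 mv2.py 627.9 -113.7 -24.5 92.95 .25
```

```text
t 20.27 pos [ 631.1 -114.5  -18.3] rpy [-2.893e+00  2.000e-03  1.622e+00] F [-0.2  0.5 -1.9] w 11.8 q [-0.1   1.06  0.43  1.4  -0.37  1.02  2.03]
row [ 0.001  -0.0015  0.0068] [ 0.0018  0.0018 -0.001 ] dist 7 rows>= 1
```

Request:
move_arm(
  moves=[
    [[0, -0.001, 0.003, 0, 0, 0], [0, -0.0015, 0.005, 0, 0, 0], [0, -0.0015, 0.0055, 0, 0, 0], [0, -0.0015, 0.0055, 0, 0, 0]],
  ],
)

```text
clock: 20.78
eef_pos: [627.0, -114.5, -24.8]
tool_rot: [-2.891, 0.001, 1.622]
force: [-0.5, -0.2, -0.8]
width: 11.5
```

```bash
python3 mv2.py 627.9 -113.7 -24.5 92.95 .25
```

```text
t 20.77 pos [ 627.  -114.5  -24.8] rpy [-2.891e+00  1.000e-03  1.622e+00] F [-0.5 -0.2 -0.8] w 11.5 q [-0.1   1.06  0.42  1.41 -0.37  1.01  2.03]
row [ 0.0007  0.0008 -0.0005] [-0.001   0.0012 -0.0011] dist 1 rows>= 1
```

Near contact. Lower another millimetre, open, and rise.

Request:
move_arm(
  moves=[
    [[0, 0.0005, 0.001, 0, 0, 0], [0, 0.0005, 0.001, 0, 0, 0], [0, 0.0005, 0.001, 0, 0, 0]],
  ],
)

```text
clock: 21.15
eef_pos: [627.0, -114.5, -24.8]
tool_rot: [-2.89, 0.001, 1.622]
force: [-2.6, 0.4, 5.2]
width: 11.5
```

Request:
move_arm(
  moves=[
    [[0, 0, 0, 0, 0, 0], [0, 0, 0, 0, 0, 0], [0, 0, 0, 0, 0, 0], [0, -0.008, -0.03, 0, 0, 0], [0, -0.02, -0.08, 0, 0, 0], [0, -0.038, -0.145, 0, 0, 0], [0, -0.038, -0.145, 0, 0, 0], [0, -0.038, -0.145, 0, 0, 0]],
  ],
  jaw=0.35,
)

```text
clock: 22.15
eef_pos: [626.7, -114.1, 124.2]
tool_rot: [-2.892, 0.001, 1.622]
force: [-0.7, 0.2, -0.5]
width: 29.5
```

```bash
python3 mv2.py 422.9 -89.8 150 35.8 0;python3 - <<'E'
from cell import *
from h import *
im=get_image("wrist")["color"]
cv2.imwrite('pics/f3.png',im)
E
```

```text
t 22.15 pos [ 626.7 -114.1  124.2] rpy [-2.892e+00  1.000e-03  1.622e+00] F [-0.7  0.2 -0.5] w 29.5 q [-0.13  0.88  0.48  1.35 -0.31  1.24  2.  ]
row [ 0.0346 -0.2024  0.025 ] [-0.2281  0.1256  0.9913] dist 207 rows>= 6
```

View pics/f3.png

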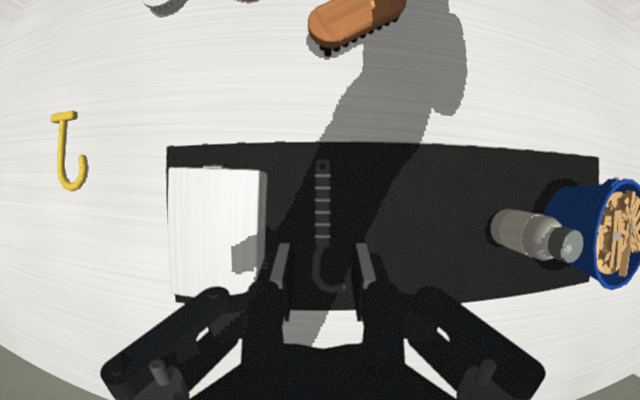

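```bash
python3 mv2.py 418.2 -83.3 110 35.8 0.2
```

```text
t 22.2 pos [ 625.9 -113.8  123. ] rpy [-2.889e+00  1.000e-03  1.622e+00] F [-0.3 -0.1 -0.4] w 29.8 q [-0.13  0.88  0.48  1.35 -0.31  1.24  2.  ]
row [ 0.041  -0.1961  0.0639] [-0.0474  0.2241  0.9714] dist 210 rows>= 6
```

Request:
move_arm(
  moves=[
    [[0.041, -0.196, 0.064, -0.045, 0.224, 0.971], [0.041, -0.196, 0.064, -0.045, 0.224, 0.971], [0.041, -0.196, 0.064, -0.045, 0.224, 0.971], [0.041, -0.196, 0.064, -0.045, 0.224, 0.971], [0.041, -0.196, 0.064, -0.045, 0.224, 0.971], [0.041, -0.196, 0.064, -0.045, 0.224, 0.971], [0.041, -0.196, 0.064, -0.045, 0.224, 0.971], [0.041, -0.196, 0.064, -0.045, 0.224, 0.971], [0.041, -0.196, 0.064, -0.045, 0.224, 0.971]],
  ],
  jaw=1,
)

```text
clock: 23.32
eef_pos: [419.3, -83.6, 110.4]
tool_rot: [-2.941, 0.0, 0.627]
force: [0.3, 0.2, 0.4]
width: 85.4
```

```bash
python3 mv2.py 418.2 -83.3 -14 35.8 0.2;python3 - <<'E'
from cell import *
from h import *
s=ctrl.read_state();im=get_image("wrist")["color"]
e=np.array([422.9,-89.8,42]);u=np.array([np.cos(np.radians(-54.2)),np.sin(np.radians(-54.2)),0])*55;v=np.array([-u[1],u[0],0])*23/55
for k in w2wr([e,e+u,e-u,e+v,e-v],s['eef_pos'],s['tool_rot']): cv2.circle(im,(int(k[0]),int(k[1])),2,(0,255,0),-1)
cv2.imwrite('pics/g1.png',im)
E
```

```text
t 23.32 pos [419.3 -83.6 110.4] rpy [-2.941  0.     0.627] F [0.3 0.2 0.4] w 85.4 q [-0.19  0.64  0.66  2.07 -0.66  0.84  1.55]
row [-0.0007  0.0239  0.1221] [-0.0006  0.0008  0.0021] dist 124 rows>= 2
```

View pics/g1.png

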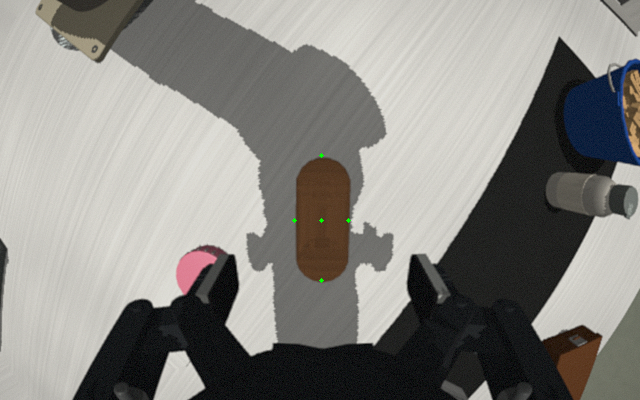

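Request:
move_arm(
  moves=[
    [[0, 0.009, 0.045, 0, 0, 0], [0, 0.018, 0.09, 0, 0, 0], [0, 0.022, 0.115, 0, 0, 0], [0, 0.024, 0.122, 0, 0, 0], [0, 0.024, 0.122, 0, 0, 0], [0, 0.024, 0.122, 0, 0, 0]],
  ],
)

```text
clock: 24.12
eef_pos: [419.3, -83.5, -12.9]
tool_rot: [-2.943, -0.001, 0.625]
force: [0.0, 0.3, -0.1]
width: 85.3
```

```bash
python3 mv2.py;python3 - <<'E'
from cell import *
from h import *
im=get_image("wrist")["color"]
cv2.imwrite('pics/g2.png',im)
n="scene";im=get_image(n)["color"];pos=ctrl.read_state()['eef_pos']
u,v=w2px(n,[pos])[0].astype(int);x0,y0=u-50,v-55
cv2.imwrite('pics/g3.png',cv2.resize(im[y0:y0+80,x0:x0+100],None,fx=8,fy=7.5,interpolation=cv2.INTER_CUBIC))
E
```

```text
t 24.12 pos [419.3 -83.5 -12.9] rpy [-2.943e+00 -1.000e-03  6.250e-01] F [ 0.   0.3 -0.1] w 85.3 q [-0.05  0.84  0.45  2.13 -0.9   0.59  1.76]
```

View pics/g2.png

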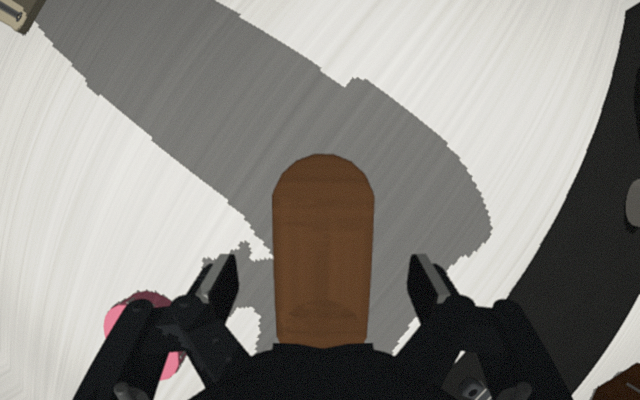

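View pics/g3.png

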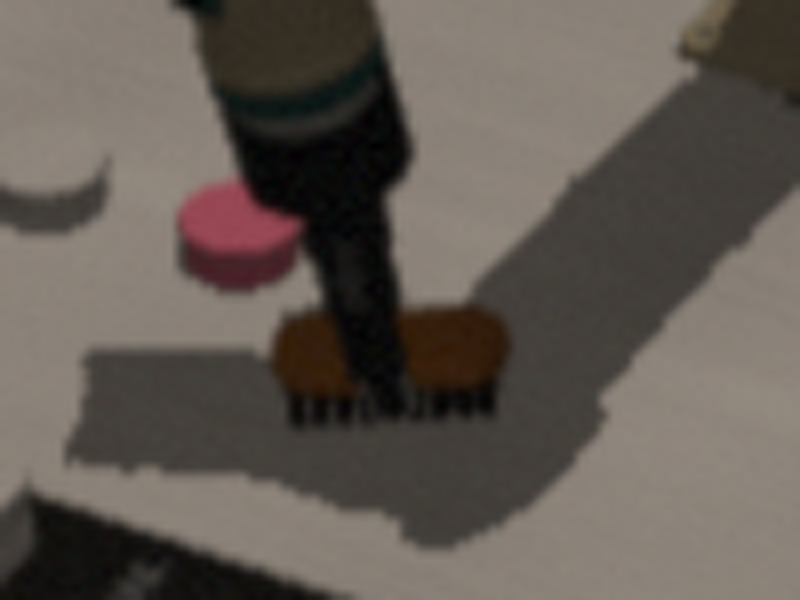

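Request:
move_arm(
  moves=[
    [[0, 0, 0, 0, 0, 0], [0, 0, 0, 0, 0, 0], [0, 0, 0, 0, 0, 0], [0, 0, 0, 0, 0, 0], [0, 0, 0, 0, 0, 0], [0, 0, 0, 0, 0, 0], [0, 0, 0, 0, 0, 0]],
  ],
  jaw=0.2,
)

```text
clock: 25.1
eef_pos: [418.7, -83.2, -13.2]
tool_rot: [-2.941, -0.0, 0.625]
force: [0.2, -0.2, 6.0]
width: 45.1
```

```bash
python3 mv2.py 418.2 -83.3 120 35.8 .2
```

```text
t 25.1 pos [418.7 -83.2 -13.2] rpy [-2.941 -0.     0.625] F [ 0.2 -0.2  6. ] w 45.1 q [-0.05  0.84  0.45  2.13 -0.9   0.59  1.76]
row [-0.0004 -0.0267 -0.1305] [-0.0004 -0.0004  0.0002] dist 133 rows>= 3
```

Request:
move_arm(
  moves=[
    [[0, -0.006, -0.029, 0, 0, 0], [0, -0.016, -0.078, 0, 0, 0], [0, -0.0267, -0.13, 0, 0, 0], [0, -0.0267, -0.13, 0, 0, 0], [0, -0.0267, -0.13, 0, 0, 0]],
  ],
)

```text
clock: 25.72
eef_pos: [418.0, -82.4, 118.6]
tool_rot: [-2.94, 0.0, 0.626]
force: [-0.0, -0.2, -1.0]
width: 44.9
```

```bash
python3 mv2.py 631.8 -8 120 92.95 .2 631.8 -8 -13 92.95 .2
```

```text
t 25.73 pos [418.  -82.4 118.6] rpy [-2.94   0.     0.626] F [-0.  -0.2 -1. ] w 44.9 q [-0.2   0.63  0.67  2.07 -0.65  0.86  1.54]
row [ 0.2169  0.0633 -0.0144] [-0.0014 -0.1983 -0.9767] dist 226 rows>= 6
row [0.2169 0.0899 0.1159] [-0.0014 -0.1983 -0.9767] dist 262 rows>= 6
```

Request:
move_arm(
  moves=[
    [[0.027, 0.008, -0.0018, 0, -0.0248, -0.122], [0.054, 0.016, -0.0036, 0, -0.0496, -0.244], [0.081, 0.0237, -0.0054, 0, -0.0744, -0.366], [0.108, 0.0316, -0.0072, 0, -0.0992, -0.488], [0.1356, 0.0395, -0.009, 0, -0.124, -0.61], [0.1627, 0.0475, -0.0108, 0, -0.1488, -0.732], [0.19, 0.0554, -0.0126, 0, -0.1735, -0.854], [0.2169, 0.0633, -0.0144, 0, -0.1983, -0.9767], [0.2169, 0.0633, -0.0144, 0, -0.1983, -0.9767], [0.2169, 0.0633, -0.0144, 0, -0.1983, -0.9767]],
  ],
)

```text
clock: 26.98
eef_pos: [630.4, -9.3, 118.6]
tool_rot: [-2.937, 0.0, 1.62]
force: [-1.3, -1.2, -1.3]
width: 45.0
```

```bash
python3 mv2.py 631.8 -8 -10 92.95 .2;python3 - <<'E'
from cell import *
from h import *
im=get_image("wrist")["color"]
cv2.imwrite('pics/g4.png',im)
E
```

```text
t 26.98 pos [630.4  -9.3 118.6] rpy [-2.937  0.     1.62 ] F [-1.3 -1.2 -1.3] w 45.0 q [-0.27  0.85  0.47  1.42 -0.35  1.16  1.88]
row [0.0013 0.0276 0.1256] [-0.0048 -0.0004 -0.0024] dist 129 rows>= 3
```

View pics/g4.png

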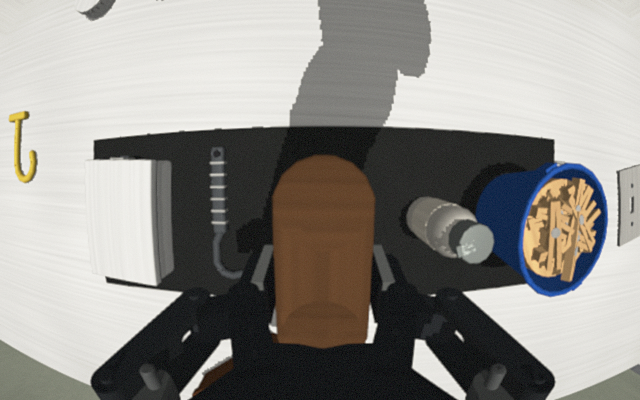

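Request:
move_arm(
  moves=[
    [[0.001, 0.009, 0.042, 0, 0, 0], [0.001, 0.018, 0.084, 0, 0, 0], [0.001, 0.024, 0.113, 0, 0, 0], [0.001, 0.026, 0.124, 0, 0, 0], [0.001, 0.0265, 0.127, 0, 0, 0], [0.001, 0.0265, 0.1275, 0, 0, 0], [0.001, 0.0265, 0.1275, 0, 0, 0], [0.001, 0.0265, 0.1275, 0, 0, 0]],
  ],
)

```text
clock: 28.02
eef_pos: [633.3, -7.6, -9.0]
tool_rot: [-2.942, -0.0, 1.622]
force: [-0.3, 0.1, -1.3]
width: 45.0
```

```bash
python3 mv2.py 631.8 -8 -13 92.95 .2
```

```text
t 28.02 pos [633.3  -7.6  -9. ] rpy [-2.942 -0.     1.622] F [-0.3  0.1 -1.3] w 45.0 q [-0.25  1.01  0.41  1.48 -0.41  0.95  1.92]
row [-0.0004 -0.0007  0.0042] [ 0.0007 -0.0001 -0.0004] dist 4 rows>= 1
```

Request:
move_arm(
  moves=[
    [[0, 0, 0.002, 0, 0, 0], [0, -0.0007, 0.0042, 0, 0, 0], [0, -0.0007, 0.0047, 0, 0, 0], [0, -0.0007, 0.0047, 0, 0, 0]],
  ],
)

```text
clock: 28.52
eef_pos: [631.7, -7.6, -13.2]
tool_rot: [-2.942, -0.0, 1.622]
force: [-0.0, 0.4, 5.5]
width: 45.1
```

```bash
python3 mv2.py 631.8 -8 -13 92.95 .2
```

```text
t 28.52 pos [631.7  -7.6 -13.2] rpy [-2.942 -0.     1.622] F [-0.   0.4  5.5] w 45.1 q [-0.25  1.01  0.41  1.48 -0.41  0.94  1.92]
row [-0.0004  0.     -0.0002] [ 0.0005 -0.0003 -0.0003] dist 0 rows>= 1
```

Request:
move_arm(
  moves=[
    [[0, 0, 0, 0, 0, 0], [0, 0, 0, 0, 0, 0], [0, 0, 0, 0, 0, 0], [0, 0, 0, 0, 0, 0], [0, -0.006, -0.03, 0, 0, 0], [0, -0.016, -0.08, 0, 0, 0], [0, -0.027, -0.135, 0, 0, 0], [0, -0.0326, -0.16, 0, 0, 0], [0, -0.0326, -0.16, 0, 0, 0]],
  ],
  jaw=0.68,
)

```text
clock: 29.65
eef_pos: [632.6, -8.0, 151.3]
tool_rot: [-2.946, 0.0, 1.622]
force: [0.1, 0.0, -1.1]
width: 57.9
```

```bash
python3 mv2.py 369.1 -316.6 130 2.95 0;python3 - <<'E'
from cell import *
from h import *
im=get_image("wrist")["color"]
cv2.imwrite('pics/g5.png',im)
im=get_image("top")["color"]
cv2.imwrite('pics/g6.png',im)
E
```

```text
t 29.65 pos [632.6  -8.  151.3] rpy [-2.946  0.     1.622] F [ 0.1  0.  -1.1] w 57.9 q [-0.28  0.82  0.48  1.4  -0.33  1.21  1.87]
row [-0.2948 -0.2694  0.0752] [-0.1536  0.1539  1.5649] dist 406 rows>= 9
```

View pics/g5.png

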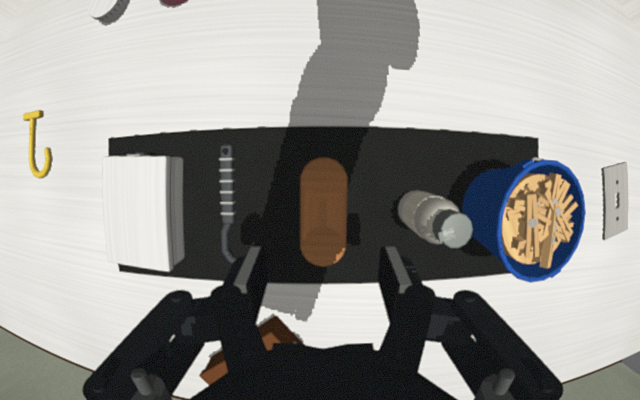

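View pics/g6.png

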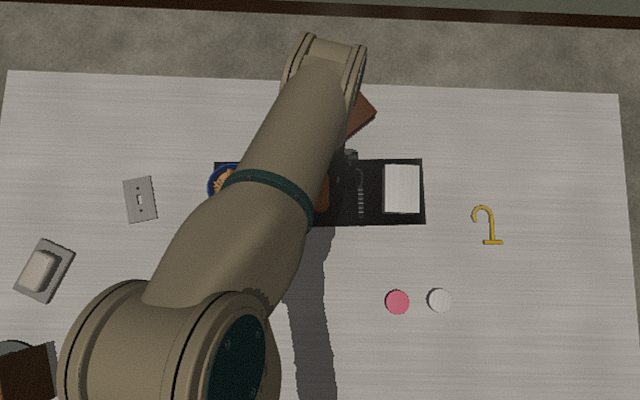

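```bash
python3 mv2.py 361.1 -309.8 110 49.4 0.2
```

```text
t 29.75 pos [630.5  -7.4 148.2] rpy [-2.94  -0.     1.622] F [-0.6  0.6 -0.1] w 58.1 q [-0.28  0.82  0.48  1.4  -0.34  1.21  1.87]
row [-0.2883 -0.2711  0.0943] [-0.0019  0.1512  0.7445] dist 407 rows>= 7
```

Request:
move_arm(
  moves=[
    [[-0.288, -0.271, 0.094, 0, 0.151, 0.7445], [-0.288, -0.271, 0.094, 0, 0.151, 0.7445], [-0.288, -0.271, 0.094, 0, 0.151, 0.7445], [-0.288, -0.271, 0.094, 0, 0.151, 0.7445], [-0.288, -0.271, 0.094, 0, 0.151, 0.7445], [-0.288, -0.271, 0.094, 0, 0.151, 0.7445], [-0.288, -0.271, 0.094, 0, 0.151, 0.7445], [-0.288, -0.271, 0.094, 0, 0.151, 0.7445], [-0.288, -0.271, 0.094, 0, 0.151, 0.7445], [-0.288, -0.271, 0.094, 0, 0.151, 0.7445]],
  ],
  jaw=1,
)

```text
clock: 31.0
eef_pos: [362.8, -308.4, 110.4]
tool_rot: [-2.94, -0.0, 0.865]
force: [-0.2, -0.5, 0.1]
width: 85.6
```

```bash
python3 mv2.py 361.1 -309.8 -32 49.4 0.2;python3 - <<'E'
from cell import *
from h import *
s=ctrl.read_state();im=get_image("wrist")["color"]
e=np.array([369.1,-316.6,28]);t=np.linspace(0,2*np.pi,25)
P=e+30*np.c_[np.cos(t),np.sin(t),0*t]
for k in w2wr(np.r_[[e],P],s['eef_pos'],s['tool_rot']): cv2.circle(im,(int(round(k[0])),int(round(k[1]))),1,(0,0,255),-1)
cv2.imwrite('pics/k1.png',im)
im=get_image("top")["color"]
cv2.imwrite('pics/k2.png',cv2.resize(im[145:245,200:440],None,fx=3.33,fy=3.33,interpolation=cv2.INTER_CUBIC))
cv2.imwrite('pics/k2raw.png',im)
E
```

```text
t 31.0 pos [ 362.8 -308.4  110.4] rpy [-2.94  -0.     0.865] F [-0.2 -0.5  0.1] w 85.6 q [ 0.26  0.71  0.63  1.9  -0.48  0.92  2.02]
row [-0.0022  0.0281  0.1395] [-0.0015  0.0002  0.0027] dist 142 rows>= 3
```

View pics/k1.png

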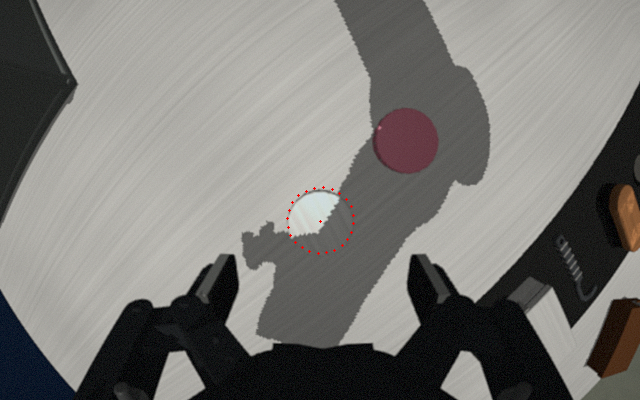

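View pics/k2.png

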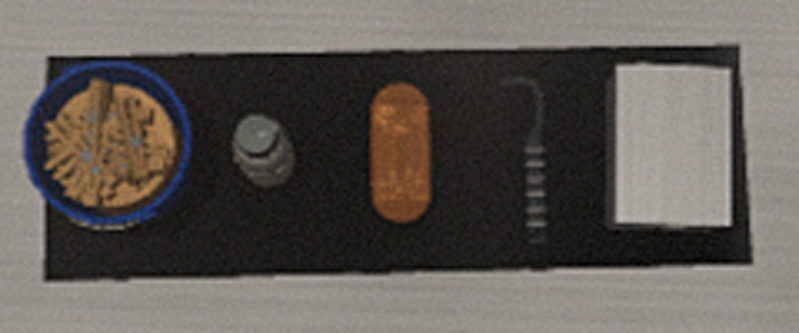

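Request:
move_arm(
  moves=[
    [[-0.002, 0.011, 0.046, 0, 0, 0], [-0.002, 0.02, 0.092, 0, 0, 0], [-0.002, 0.028, 0.13, 0, 0, 0], [-0.002, 0.0296, 0.1385, 0, 0, 0], [-0.002, 0.0296, 0.1385, 0, 0, 0], [-0.002, 0.0296, 0.1385, 0, 0, 0]],
  ],
)

```text
clock: 31.85
eef_pos: [362.5, -313.1, -29.4]
tool_rot: [-2.944, 0.0, 0.862]
force: [-0.3, 1.2, 0.5]
width: 85.5
```

```bash
python3 mv2.py;python3 - <<'E'
from cell import *
from h import *
im=get_image("wrist")["color"]
cv2.imwrite('pics/k3.png',im)
n="scene";im=get_image(n)["color"];pos=ctrl.read_state()['eef_pos']
u,v=w2px(n,[pos])[0].astype(int);x0,y0=u-50,v-55
cv2.imwrite('pics/k4.png',cv2.resize(im[y0:y0+80,x0:x0+100],None,fx=8,fy=7.5,interpolation=cv2.INTER_CUBIC))
E
```

```text
t 31.85 pos [ 362.5 -313.1  -29.4] rpy [-2.944  0.     0.862] F [-0.3  1.2  0.5] w 85.5 q [ 0.37  0.92  0.47  1.94 -0.64  0.65  2.14]
```

View pics/k3.png

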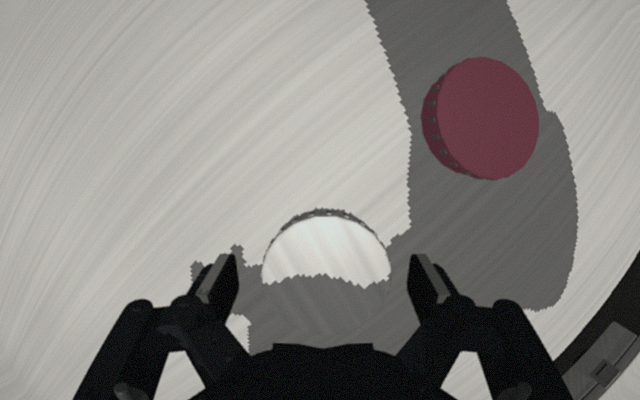

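View pics/k4.png

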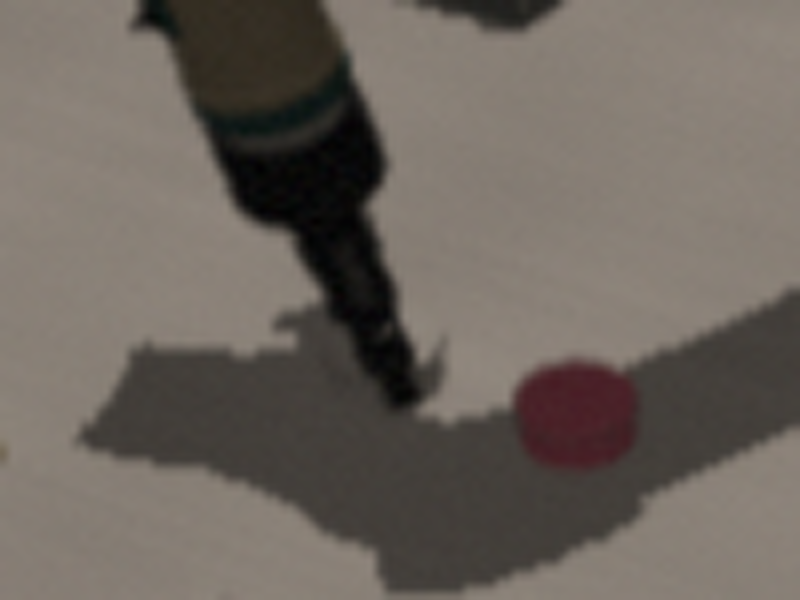

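Request:
move_arm(
  moves=[
    [[0.001, -0.001, 0.002, 0, 0, 0], [0.001, -0.001, 0.002, 0, 0, 0]],
  ],
)

```text
clock: 32.2
eef_pos: [361.3, -310.4, -32.2]
tool_rot: [-2.941, 0.0, 0.862]
force: [-0.4, -0.6, -0.0]
width: 85.7
```

Request:
move_arm(
  moves=[
    [[0, 0, 0, 0, 0, 0], [0, 0, 0, 0, 0, 0], [0, 0, 0, 0, 0, 0], [0, 0, 0, 0, 0, 0], [0, 0, 0, 0, 0, 0], [0, 0, 0, 0, 0, 0]],
  ],
  jaw=0.4,
)

```text
clock: 32.95
eef_pos: [361.3, -310.8, -31.9]
tool_rot: [-2.941, 0.0, 0.862]
force: [1.5, 0.4, 5.4]
width: 58.1
```

```bash
python3 - <<'E'
from cell import *
from h import *
s=ctrl.read_state();print(s['eef_pos'],s['tool_rot'],s['force'],s['width'])
im=get_image("wrist")["color"]
cv2.imwrite('pics/k5.png',im)
E
```

```text
[ 361.29871901 -310.75682096  -31.94331638] [-2.94133679e+00  3.25605172e-05  8.62062218e-01] [1.45802652 0.35674981 5.42420342] 58.1460401790801
```

View pics/k5.png

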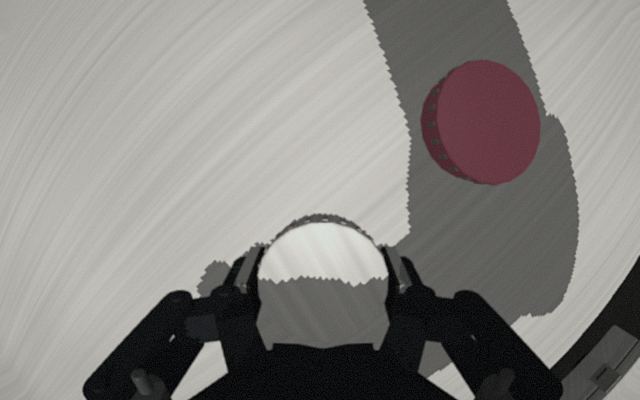

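```bash
python3 - <<'E'
from h import *
pos,rpy=np.array([361.3,-310.76,-31.94]),[-2.9413,0,.862]
e=wr2w([(323,222),(258,282),(389,282)],pos,rpy,28);print(e.round(1))
d=np.array([np.sin(.862),-np.cos(.862)])
c=e[0]+30*d;print("centre",c,"rel TCP along d",(c-pos[:2])@d,"perp",(c-pos[:2])@np.array([np.cos(.862),np.sin(.862)]))
# validate same method in pre-grasp picture k1-ish not available
E
```

```text
[[ 348.7 -299.9]
 [ 350.8 -340.8]
 [ 389.8 -295.3]]
centre [ 371.459729  -319.3798916] rel TCP along d 13.323580803730904 perp 0.0694201188042429
```

Request:
move_arm(
  moves=[
    [[0, -0.006, -0.0295, 0, 0, 0], [0, -0.016, -0.078, 0, 0, 0], [0, -0.026, -0.127, 0, 0, 0], [0, -0.028, -0.137, 0, 0, 0], [0, -0.028, -0.137, 0, 0, 0]],
  ],
)

```text
clock: 33.62
eef_pos: [361.4, -310.4, 107.4]
tool_rot: [-2.942, -0.0, 0.862]
force: [0.2, 0.3, -0.8]
width: 58.1
```

```bash
python3 mv2.py 639.1 -213.7 108 71.4 .2
```

```text
t 33.62 pos [ 361.4 -310.4  107.4] rpy [-2.942 -0.     0.862] F [ 0.2  0.3 -0.8] w 58.1 q [ 0.26  0.71  0.63  1.9  -0.48  0.91  2.03]
row [ 0.2541  0.1449 -0.0299] [ 3.000e-04 -7.620e-02 -3.761e-01] dist 294 rows>= 5
```

Request:
move_arm(
  moves=[
    [[0.0363, 0.0207, -0.0043, 0, -0.011, -0.054], [0.0726, 0.0414, -0.0086, 0, -0.022, -0.1075], [0.1089, 0.0621, -0.0128, 0, -0.0327, -0.161], [0.1452, 0.0828, -0.0171, 0, -0.0435, -0.215], [0.1815, 0.1035, -0.0213, 0, -0.0544, -0.2686], [0.2178, 0.1242, -0.0256, 0, -0.0653, -0.3224], [0.2541, 0.1449, -0.0299, 0, -0.0762, -0.3761], [0.2541, 0.1449, -0.0299, 0, -0.0762, -0.3761], [0.2541, 0.1449, -0.0299, 0, -0.0762, -0.3761]],
  ],
)

```text
clock: 34.75
eef_pos: [637.0, -214.1, 105.5]
tool_rot: [-2.937, 0.001, 1.245]
force: [0.1, -0.5, -0.8]
width: 58.1
```

```bash
python3 mv2.py 639.1 -213.7 19 71.4 .2;python3 - <<'E'
from cell import *
from h import *
im=get_image("wrist")["color"]
cv2.imwrite('pics/k6.png',im)
E
```

```text
t 34.75 pos [ 637.  -214.1  105.5] rpy [-2.937e+00  1.000e-03  1.245e+00] F [ 0.1 -0.5 -0.8] w 58.1 q [ 0.04  0.94  0.54  1.29 -0.43  1.24  1.86]
row [0.0011 0.0195 0.0843] [-0.0047  0.0006 -0.0013] dist 86 rows>= 2
```

View pics/k6.png

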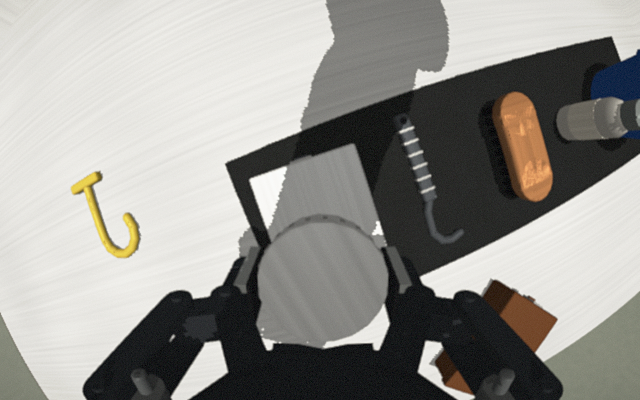

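Request:
move_arm(
  moves=[
    [[0.001, 0.009, 0.04, 0, 0, 0], [0.001, 0.016, 0.07, 0, 0, 0], [0.001, 0.018, 0.081, 0, 0, 0], [0.001, 0.0185, 0.084, 0, 0, 0], [0.001, 0.0185, 0.084, 0, 0, 0], [0.001, 0.0185, 0.084, 0, 0, 0]],
  ],
)

```text
clock: 35.55
eef_pos: [641.2, -213.8, 23.0]
tool_rot: [-2.943, 0.0, 1.246]
force: [0.4, -0.4, 0.3]
width: 58.0
```

```bash
python3 mv2.py 639.1 -213.7 16 71.4 .2
```

```text
t 35.55 pos [ 641.2 -213.8   23. ] rpy [-2.943  0.     1.246] F [ 0.4 -0.4  0.3] w 58.0 q [ 0.05  1.03  0.5   1.32 -0.47  1.11  1.88]
row [-0.0006 -0.0006  0.0073] [ 0.0015  0.0001 -0.0003] dist 7 rows>= 1
```

Request:
move_arm(
  moves=[
    [[0, -0.0003, 0.002, 0, 0, 0], [0, -0.0006, 0.004, 0, 0, 0], [0, -0.0006, 0.0055, 0, 0, 0], [0, -0.0006, 0.0055, 0, 0, 0], [0, -0.0006, 0.0055, 0, 0, 0]],
  ],
)

```text
clock: 36.17
eef_pos: [638.8, -212.9, 16.4]
tool_rot: [-2.941, 0.0, 1.246]
force: [0.1, 0.1, -0.4]
width: 57.9
```

```bash
python3 mv2.py 639.1 -213.7 16 71.4 .2;python3 - <<'E'
from cell import *
from h import *
im=get_image("scene")["color"]
cv2.imwrite('pics/k7.png',cv2.resize(im[130:230,200:320],None,fx=6,fy=6,interpolation=cv2.INTER_CUBIC))
E
```

```text
t 36.17 pos [ 638.8 -212.9   16.4] rpy [-2.941  0.     1.246] F [ 0.1  0.1 -0.4] w 57.9 q [ 0.05  1.04  0.5   1.33 -0.48  1.1   1.88]
row [-0.0007  0.0006  0.0002] [-0.0007  0.0001 -0.0003] dist 1 rows>= 1
```

View pics/k7.png

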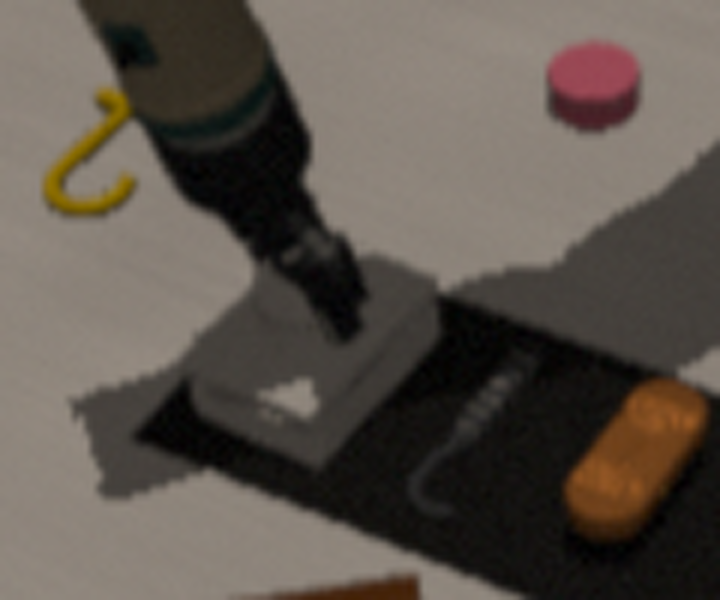

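Request:
move_arm(
  moves=[
    [[-0.0005, 0.0005, 0.0006, 0, 0, 0], [-0.0005, 0.0005, 0.001, 0, 0, 0], [-0.0005, 0.0005, 0.001, 0, 0, 0]],
  ],
)

```text
clock: 36.6
eef_pos: [638.9, -213.0, 16.2]
tool_rot: [-2.941, -0.001, 1.246]
force: [-1.5, 1.9, 5.1]
width: 58.5
```

Request:
move_arm(
  moves=[
    [[0, 0, 0, 0, 0, 0], [0, 0, 0, 0, 0, 0], [0, 0, 0, 0, 0, 0], [0, 0, 0, 0, 0, 0], [0, -0.006, -0.03, 0, 0, 0], [0, -0.016, -0.08, 0, 0, 0], [0, -0.024, -0.12, 0, 0, 0], [0, -0.024, -0.12, 0, 0, 0]],
  ],
  jaw=0.9,
)

```text
clock: 37.6
eef_pos: [641.6, -215.1, 141.8]
tool_rot: [-2.948, 0.001, 1.246]
force: [-0.3, 0.5, -0.6]
width: 76.9
```

```bash
python3 mv2.py 400 -420 200 71.4 0;python3 - <<'E'
from cell import *
from h import *
im=get_image("wrist")["color"]
cv2.imwrite('pics/k8.png',im)
E
```

```text
t 37.6 pos [ 641.6 -215.1  141.8] rpy [-2.948e+00  1.000e-03  1.246e+00] F [-0.3  0.5 -0.6] w 76.9 q [ 0.03  0.91  0.55  1.26 -0.42  1.29  1.85]
row [-0.2713 -0.1717 -0.0256] [-0.1931  0.0007 -0.0002] dist 322 rows>= 6
```

View pics/k8.png

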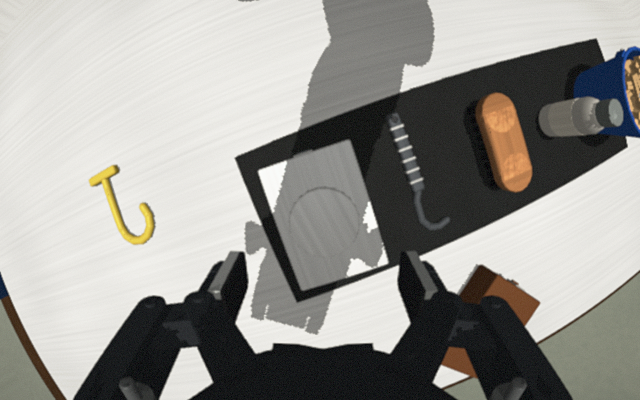

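Request:
move_arm(
  moves=[
    [[-0.271, -0.171, -0.025, 0, 0, 0], [-0.271, -0.171, -0.025, 0, 0, 0], [-0.271, -0.171, -0.025, 0, 0, 0], [-0.271, -0.171, -0.025, 0, 0, 0], [-0.271, -0.171, -0.025, 0, 0, 0], [-0.271, -0.171, -0.025, 0, 0, 0], [-0.271, -0.171, -0.025, 0, 0, 0], [-0.271, -0.171, -0.025, 0, 0, 0], [-0.271, -0.171, -0.025, 0, 0, 0]],
  ],
)

```text
clock: 38.78
eef_pos: [400.2, -416.9, 195.5]
tool_rot: [-2.94, -0.001, 1.249]
force: [0.2, 0.1, 0.3]
width: 76.9
```

```bash
python3 - <<'E'
from cell import *
from h import *
im=get_image("top")["color"];cv2.imwrite('pics/z1.png',im)
cv2.imwrite('pics/z2.png',cv2.resize(im[150:240,205:325],None,fx=6.5,fy=6.5,interpolation=cv2.INTER_CUBIC))
cv2.imwrite('pics/z3.png',cv2.resize(im[150:240,315:435],None,fx=6.5,fy=6.5,interpolation=cv2.INTER_CUBIC))
im=get_image("scene")["color"];cv2.imwrite('pics/z4.png',im)
cv2.imwrite('pics/z5.png',cv2.resize(im[150:260,215:405],None,fx=4.2,fy=4.2,interpolation=cv2.INTER_CUBIC))
E
```

```text
(no output)
```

View pics/z2.png

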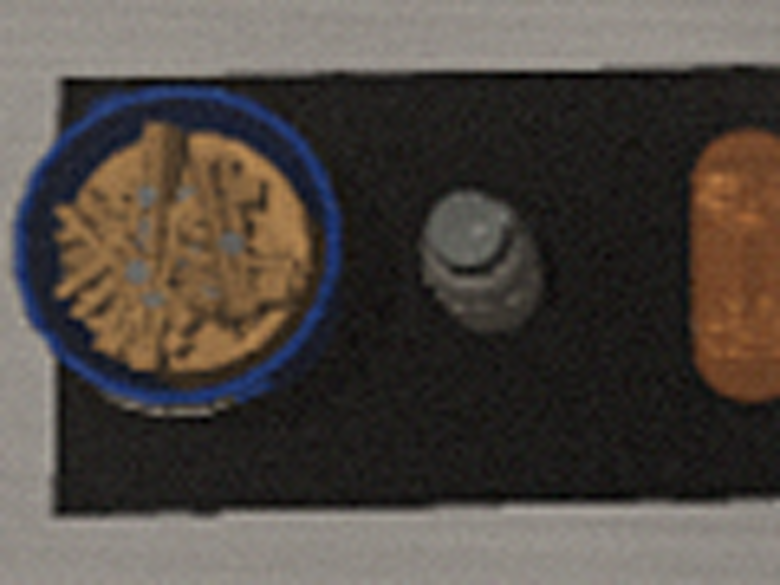

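View pics/z3.png

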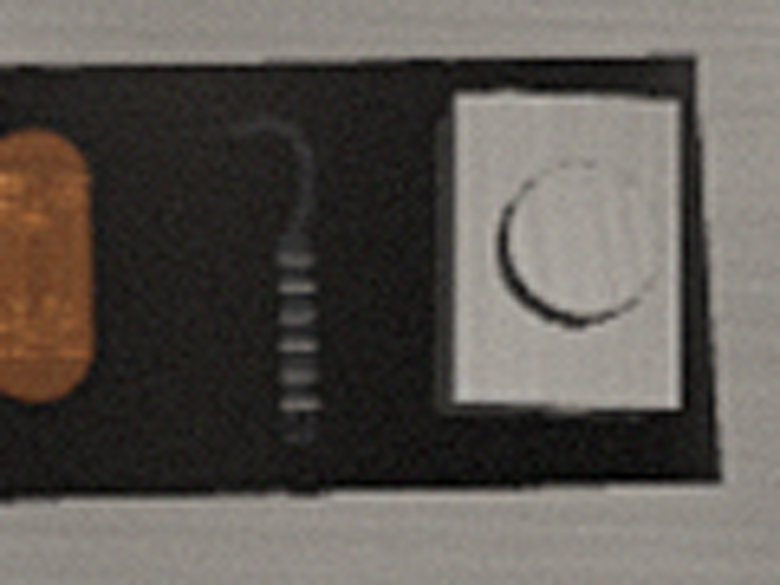

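View pics/z5.png

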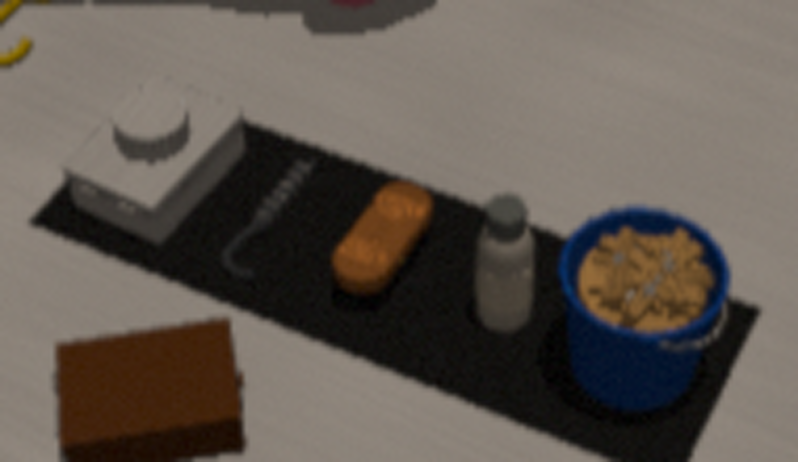

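View pics/z1.png

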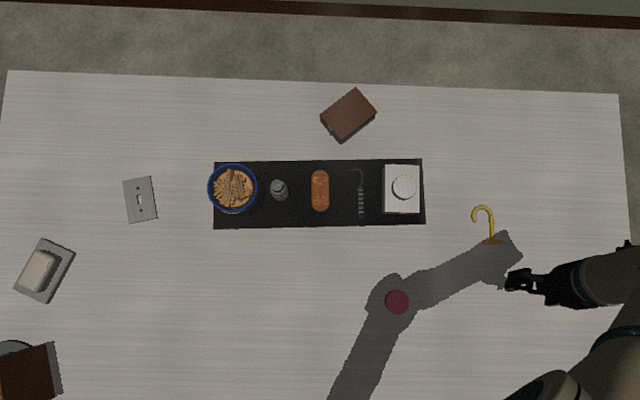

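```bash
python3 - <<'E'
from h import *
A=lambda x,y:((x+.5)/6.5-.5+205,(y+.5)/6.5-.5+150)
B=lambda x,y:((x+.5)/6.5-.5+315,(y+.5)/6.5-.5+150)
o=np.array([639.6,-8.]);w=.0515;X=np.array([np.cos(w),np.sin(w)]);Y=np.array([-np.sin(w),np.cos(w)])
f=lambda p:(((p-o)@X).round(1),((p-o)@Y).round(1))
t=px2w("top",[B(452,91),B(680,99),B(682,409),B(453,403)],48).mean(0);b=px2w("top",[B(586,237)],76)[0]
print("tin",t,f(t),"balm",b,"diff",(b-t).round(1),np.linalg.norm(b-t))
c=px2w("top",[A(467,229)],118)[0];print("bottle cap",f(c))
im=cv2.imread('pics/z1.png').astype(int)[150:240,280:360];m=(im[...,2]-im[...,0])>35;ys,xs=np.nonzero(m)
r=cv2.minAreaRect(np.c_[xs+280,ys+150].astype(np.float32));bx=px2w("top",cv2.boxPoints(r),42);print("brush",f(bx.mean(0)),[np.degrees(np.arctan2(*(bx[i+1]-bx[i])[::-1])) for i in (0,1)])
h=px2w("top",[B(300,443),B(297,240)],10);d=h[1]-h[0];d/=np.linalg.norm(d);print("pick",f(h[0]+68*d),f(h[1]-20*d),np.degrees(np.arctan2(d[1],d[0])),"(mat 2.95)")
E
```

```text
tin [ 649.66578671 -217.15175355] (np.float64(-0.7), np.float64(-209.4)) balm [ 649.13532648 -217.79173208] diff [-0.5 -0.6] 0.8312403844652747
bottle cap (np.float64(0.0), np.float64(103.9))
brush (np.float64(-1.5), np.float64(0.8)) [np.float64(-85.79968846440714), np.float64(-176.4497087228039)]
pick (np.float64(-3.0), np.float64(-107.7)) (np.float64(-7.7), np.float64(-107.6)) 1.4666399792874274 (mat 2.95)
```

```bash
python3 -c "
from cell import job,ctrl
print(ctrl.read_state()['clock'],job.finish_job())"
```

```text
the job is handed in; nothing more can be done
38.875 None
```

I laid out the hoof kit in order from the hinged tin to the bucket (pick, brush, bottle). The balm tin is stacked on the hinged tin's lid. I handed the job in at 38.9 s of the 109 s allowed.

**Last checks, from the top camera in the mat's frame:**

| Thing | Offset from its place | Limit | Angle off square |
|---|---|---|---|
| Pick | about 3 to 8 mm across, 3 mm along | 15 mm | about 1.5° |
| Brush | under 2 mm | 15 mm | under 1° |
| Bottle | about 1 mm, judged at its cap | 15 mm | – |
| Balm | about 1 mm from the lid's middle | 12 mm | – |

- The bottle stands upright, and the pick's hook end points away from the robot.
- The tin measured within 1 mm of where it started. The bucket, hanger hook and switch plate look unmoved; I judged those by eye.
- The gripper was clear of everything when I handed in.

**What disagreed:** the fingers ended about 30 to 40 mm behind the reported TCP. My first grip on the bottle therefore landed on its shoulder, and my first close on the pick shut above it. I opened and re-gripped both times, commanding lower heights from then on. For the pick, brush and balm I also tilted the tool 0.2 to 0.25 rad to stay inside the joint limits. The two readings of the pick's position across the mat differed by about 5 mm, so its offset is the least certain, though both are inside the limit.

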